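# Rack washed rover rails to dry on spacer sticks over a drip tray

## Task

Rack the freshly washed rover rails to dry. First slide the drip tray fully home into its bay under the rack; then lay two spacer sticks across the grating from front to back, one towards each end, with both wide rails level on them across the rack, two more sticks on those rails in the same way, and every narrow rail there is level on top, the rails centred over the rack and those of a layer not touching. Leave the wheel, screwdriver and carton alone.

Things in the scene. Friction and masses are not known exactly. Their poses are not given: they have to be found in the camera images.
- rack: fixed grey drying rack: flat grating 150 mm (x) by 184 mm (y), upper face 30 mm above the bench, over a bay for the drip tray. Origin: on the bench under the grating's centre; z up. The bay is open on the -x side (roughly towards the robot), 94 mm wide (y), 22 mm high, centred on y = 0, floored by the bench. The rack's side of the bench and yaw vary.
- bay_mouth (a point): middle of the bay's mouth, at the grating's front edge: rack x = -75 mm, 11 mm above the bench. Two short cheeks flare outward in front of it, to rack x = -91 mm.
- bay_stop (a point): middle of the bay's back stop face: rack x = +27 mm, 11 mm above the bench
- tray: loose steel drip tray, open pan 100 mm (x) by 90 mm (y) by 16 mm high, 0.22 kg, origin at the centre of the pan's underside, z up. An upright black handle block 40 mm (x) by 18 mm (y), top 44 mm above the bench, stands outside its -x end. The +x end enters the bay first; fully home the origin is at rack x = -23 mm, handle outside. Starts mid-bench, handle towards the robot; slides easily.
- tray_handle (a point): point in the tray's handle block for gripping, 76 mm behind the tray's origin (its -x), 32 mm above the bench
- wide_rail_a: loose wide aluminium box rail, 160 mm (x, its length) by 36 mm (y) by 24 mm (z), bolt holes along it, about 0.2 kg, origin at its centre; lies flat on the supply mat
- wide_rail_b: loose wide aluminium box rail, 160 mm (x, its length) by 36 mm (y) by 24 mm (z), bolt holes along it, about 0.2 kg, origin at its centre; lies flat on the supply mat
- narrow_rail_a: loose narrow aluminium box rail, 160 mm (x, its length) by 24 by 24 mm, bolt holes along it, about 0.14 kg, origin at its centre; lies on the supply mat; one of the two narrow rails may be absent
- narrow_rail_b: loose narrow aluminium box rail, 160 mm (x, its length) by 24 by 24 mm, bolt holes along it, about 0.14 kg, origin at its centre; lies on the supply mat; one of the two narrow rails may be absent
- stick_a: loose wooden spacer stick, 150 mm (x, its length) by 14 by 14 mm, 30 g, origin at its centre; lies on the supply mat
- stick_b: loose wooden spacer stick, 150 mm (x, its length) by 14 by 14 mm, 30 g, origin at its centre; lies on the supply mat
- stick_c: loose wooden spacer stick, 150 mm (x, its length) by 14 by 14 mm, 30 g, origin at its centre; lies on the supply mat
- stick_d: loose wooden spacer stick, 150 mm (x, its length) by 14 by 14 mm, 30 g, origin at its centre; lies on the supply mat
- wheel: bystander: blue rover wheel lying flat, 96 mm across, 36 mm high, origin at the centre of its underside
- screwdriver: bystander: blue-handled screwdriver, 180 mm long, lying on the bench
- carton: bystander: closed cardboard carton 70 by 100 by 50 mm, origin at the centre of its underside
Not all that is in view belongs to the job. Several things look just like the tray: the one meant starts farthest to the robot's left.

How it is judged:
On the way, in this order (a step that is already met when the one before it is completed fails the run):
1. the drip tray is fully home in the rack's bay (x of tray in the frame of rack between -0.04 and -0.014 m and y of tray in the frame of rack between -0.006 and 0.006 m and z of tray in the frame of rack between -0.004 and 0.004 m), for 0.2 s.
2. both wide rails rest level on spacer sticks on the grating (z of wide_rail_a in the frame of rack between 0.052 and 0.06 m and x of wide_rail_a in the frame of rack between -0.062 and 0.062 m and y of wide_rail_a in the frame of rack between -0.028 and 0.028 m and angle between the x axis of each of wide_rail_a, wide_rail_b and the y axis of rack, either way round below 0.2 rad and angle between wide_rail_a's own x axis and vertical between 1.52 and 1.62 rad and linear speed of each of wide_rail_a, wide_rail_b below 0.02 m/s and z of wide_rail_b in the frame of rack between 0.052 and 0.06 m and x of wide_rail_b in the frame of rack between -0.062 and 0.062 m and y of wide_rail_b in the frame of rack between -0.028 and 0.028 m and angle between wide_rail_b's own x axis and vertical between 1.52 and 1.62 rad), for 0.2 s.
3. every narrow rail rests level on spacer sticks above the wide rails (z of narrow_rail_a in the frame of rack between 0.09 and 0.098 m and x of narrow_rail_a in the frame of rack between -0.062 and 0.062 m and y of narrow_rail_a in the frame of rack between -0.028 and 0.028 m and angle between the x axis of each of narrow_rail_a, narrow_rail_b and the y axis of rack, either way round below 0.2 rad and angle between narrow_rail_a's own x axis and vertical between 1.52 and 1.62 rad and linear speed of each of narrow_rail_a, narrow_rail_b below 0.02 m/s and z of narrow_rail_b in the frame of rack between 0.09 and 0.098 m and x of narrow_rail_b in the frame of rack between -0.062 and 0.062 m and y of narrow_rail_b in the frame of rack between -0.028 and 0.028 m and angle between narrow_rail_b's own x axis and vertical between 1.52 and 1.62 rad), for 0.2 s.
At the end, for the whole second after the job is handed in: Tray within 17 mm of its back stop. Sticks front to back within 14 deg, 20-76 mm left and right of the middle, 25 mm front to back. Wide rails level at 56 mm, narrow at 94 mm (4 mm), within 11 deg, 62 mm front to back, 28 mm left to right, not touching in a layer; at rest (all of step 1 and all of step 2 and all of step 3 and contact force between wide_rail_a and wide_rail_b below 0.05 N and contact force between narrow_rail_a and narrow_rail_b below 0.05 N and (z of stick_a in the frame of rack between 0.033 and 0.041 m or z of stick_a in the frame of rack between 0.071 and 0.079 m) and (y of stick_a in the frame of rack between 0.02 and 0.076 m or y of stick_a in the frame of rack between -0.076 and -0.02 m) and x of stick_a in the frame of rack between -0.025 and 0.025 m and angle between the x axis of each of stick_a, stick_b, stick_c, stick_d and the x axis of rack, either way round below 0.25 rad and (z of stick_b in the frame of rack between 0.033 and 0.041 m or z of stick_b in the frame of rack between 0.071 and 0.079 m) and (y of stick_b in the frame of rack between 0.02 and 0.076 m or y of stick_b in the frame of rack between -0.076 and -0.02 m) and x of stick_b in the frame of rack between -0.025 and 0.025 m and (z of stick_c in the frame of rack between 0.033 and 0.041 m or z of stick_c in the frame of rack between 0.071 and 0.079 m) and (y of stick_c in the frame of rack between 0.02 and 0.076 m or y of stick_c in the frame of rack between -0.076 and -0.02 m) and x of stick_c in the frame of rack between -0.025 and 0.025 m and (z of stick_d in the frame of rack between 0.033 and 0.041 m or z of stick_d in the frame of rack between 0.071 and 0.079 m) and (y of stick_d in the frame of rack between 0.02 and 0.076 m or y of stick_d in the frame of rack between -0.076 and -0.02 m) and x of stick_d in the frame of rack between -0.025 and 0.025 m).
It fails at once if a bystander (wheel, screwdriver, carton) is moved more than 40 mm (distance of any of wheel, screwdriver, carton from where it was at the start of the episode above 0.04 m).
Of narrow_rail_a, narrow_rail_b only 1 to 2 are there at a start; the rules pass over those that are not, and their reading is None.
At some moment in a run one of tray, narrow_rail_a, narrow_rail_b may be knocked a few centimetres aside while the robot is not near it.
Once in a run the grip may slacken for a moment while it holds something.
It also fails if it takes over 210 s, if anything falls off the work surface, if the arm or the gripper's body presses on something with over 40 N, if the wrist force passes 120 N, or if a joint passes its speed limit or range.

## Robot

A 6-joint arm with a two-finger parallel gripper is mounted at the origin on the work surface. World frame = base frame: x ahead of the robot, y to its left, z up, the work surface at z = 0. Lengths are in m, angles in rad, forces in N, time in s.
With the tool pointing down it reaches from about 0.275 to 0.775 m from the base axis. Payload 14.6 kg.
Tool frame: the origin (TCP) lies at the very end of the fingers, on their centre line; the grasp point (between the pads) lies 19 mm behind it; x points along the fingers, y is the direction in which the jaws open and shut, and the axes are right-handed (so a half turn about x gives the same grasp; the last joint's range is limited). The gripper opens to 85 mm and grips with 20 to 120 N. Pads are 22 mm wide; open, the fingers measure 114 mm over their backs; the gripper's body (76 mm by 85 mm) begins 54 mm behind the grasp point. The pads swing forward as they close: fully open they stand 13 mm farther back than shut.
Start: joints at [1.04, 0.263, -0.048, 1.259, 0, 1.415], TCP at [0.193, 0.488, 0.231] pointing down, gripper open.
Joint ranges: [-2.65, 2.65], [-0.89, 1.7], [-1.18, 1.37], [-2.13, 2.11], [-1.35, 1.29], [-3.14, 3.14]. Speed limits (rad/s): [1.89, 1.89, 2.57, 2.79, 3.14, 3.14].

## Interface

Orientations are given as a rotation vector (axis times angle).
In Python, from station import * gives the robot as it stands.
- The arm moves only by the tool arm_command, never from a script. Its argument "commands" is one flat list of numbers, 5 for each row, row after row: the finger opening in m, from 0 to 0.0854, then the shift along the tool's x, y, z in m, then the turn about the tool's x in rad. In form: [fingers, dx, dy, dz, twist, fingers, dx, dy, dz, twist, ...]. A call has exactly 5 rows; each row shifts and turns the commanded pose from where the row before left it, along the tool's axes as they then stand; what a row does not reach is not made up. A row lasts 1/10 s, in which the tool goes at most 50 mm and 8.59 degrees, less where a joint would pass 70% of its speed; a pose out of reach is approached as far as the arm can. A call is refused whole if a number of a shift passes 0.05 or a number of a turn 0.15, either way. A call with a gripper value outside its range is refused whole. The fingers move at their own pace and stop on an object; "grip_force" is the grip in N (left out, the last holds). Time passes only in rows, so rows that do not move let the fingers close, or fill a call up. It gives the time, the measured TCP pose, the force and the opening at its end, in the units of the state.
- state(): the state, without advancing time (a new reading comes with each control period).
- get_image(name): name is "scene" or "side" or "wrist"; returns (picture, depth): 400x640x3 uint8, blue, green, red; 400x640 float32, m along the optical axis (not along the pixel's ray), 0 where there is no reading.
- get_calibration(name): a dict with "intrinsics" (3x3 intrinsics, pixels), "R" (3x3) and "t" (3): a world point X has camera coordinates R X + t. Camera axes: x right, y down, z forward; pixel columns grow to the right and rows downward; lengths in m; the calibration is good to about 2 mm. The wrist camera is an equidistant fisheye: a pixel r from the principal point sees the ray r / f radians off the axis. A picture is of the moment at which its call begins: read the wrist's pose just before it. get_calibration takes no time and is no camera call; for the wrist camera it gives the pose at the moment of the call.
- sign_off(): hands the job in, once; it reports no verdict.
The state is a dict: "t": time; "qpos": joint angles; "joint_vel": joint speeds; "joint_torque": joint torques, N m; "position": TCP position; "tcp_rot": TCP orientation; "contact_force": force on the tool from outside, world axes, zero at the start; "torque": the same for the moment, N m; "finger_gap": finger opening in m.
Only numpy, scipy, OpenCV 4.12 (cv2) and the standard library are available. Lean on these libraries where they do the work, as an engineer would, in place of code of your own. Each camera call takes 0.05 s, during which the arm holds its last target. There are 200 camera calls.

## Working session

There is one attempt and no reset: what is moved stays moved. The work goes in short steps, Python scripts to look and compute and a tool call to move; the robot and the scene stay as the last step left them, time stands still between calls to the robot, and variables do not carry over. Pictures are saved under pics/ and viewed, about 12 in all and at most 16, crops included, and the job is handed in when it is done.

Besides the shell and the picture viewer there is one more tool, called after "Emit:" as name(argument=value, ...), one argument or row to a line, values as JSON. arm_command: Moves the arm, as the interface text tells. Its arguments: {"type":"object","properties":{"commands":{"type":"array"},"grip_force":{"type":"number"}},"required":["commands"]}

```bash
ls; mkdir -p pics
python3 - <<'E'
from station import *
import cv2,numpy as np
print(state())
for n in("scene","side"):
    p,d=get_image(n); cv2.imwrite(f"pics/{n}0.png",p); np.save(f"{n}0.npy",d)
    c=get_calibration(n); print(n,c)
print(get_calibration("wrist"))
E
```

```text
pics
{'t': 0.0, 'qpos': array([ 1.03966491e+00,  2.63508659e-01, -4.89397427e-02,  1.25941730e+00,
       -2.06358404e-06,  1.41546571e+00]), 'joint_vel': array([-0.00182495, -0.00067876,  0.00098054,  0.00036929,  0.00052868,
       -0.00074157]), 'joint_torque': array([ 1.55489957e-03, -6.37605858e+01,  3.84566081e+01,  1.35490243e-02,
        1.43615023e-05,  3.25071426e-05]), 'position': array([0.19255858, 0.48810577, 0.23083147]), 'tcp_rot': array([ 0.29405811,  1.55097177, -0.29564872]), 'contact_force': array([0.12588667, 0.34022073, 0.8347465 ]), 'torque': array([ 0.03153042, -0.03018225,  0.02941628]), 'finger_gap': 0.08516887463380847}
scene {'intrinsics': array([[433.99256323,   0.        , 328.37477682],
       [  0.        , 433.99256323, 196.6673823 ],
       [  0.        ,   0.        ,   1.        ]]), 'R': array([[-0.53271728,  0.8461512 ,  0.01550656],
       [ 0.51013736,  0.33568274, -0.79188192],
       [-0.67525712, -0.41393871, -0.61047733]]), 't': array([ 0.3203851 , -0.15489774,  1.74097027])}
side {'intrinsics': array([[454.02569019,   0.        , 317.2924499 ],
       [  0.        , 454.02569019, 199.86093243],
       [  0.        ,   0.        ,   1.        ]]), 'R': array([[ 0.9586926 , -0.28438023, -0.00603247],
       [-0.20719663, -0.68364973, -0.69978039],
       [ 0.19487961,  0.67212419, -0.71433256]]), 't': array([-0.48372003,  0.07870855,  1.31282138])}
{'intrinsics': array([[309.70691629,   0.        , 312.63067498],
       [  0.        , 309.70691629, 201.86933876],
       [  0.        ,   0.        ,   1.        ]]), 'R': array([[ 3.65673406e-01,  9.30743195e-01, -2.55247174e-04],
       [ 8.97878673e-01, -3.52689228e-01,  2.63484719e-01],
       [ 2.45146586e-01, -9.65785355e-02, -9.64663536e-01]]), 't': array([-0.52424066, -0.0340035 ,  0.37724593])}
```

View pics/scene0.png

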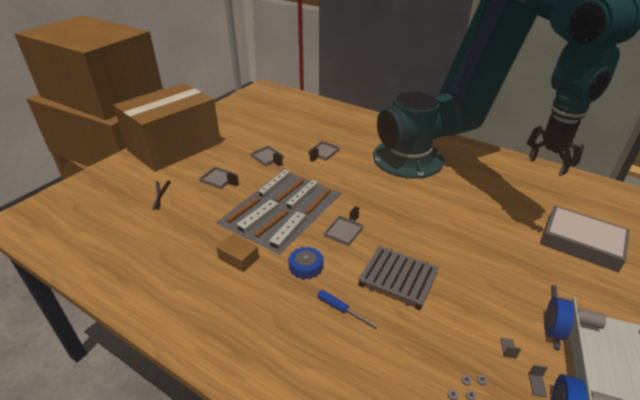

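View pics/side0.png

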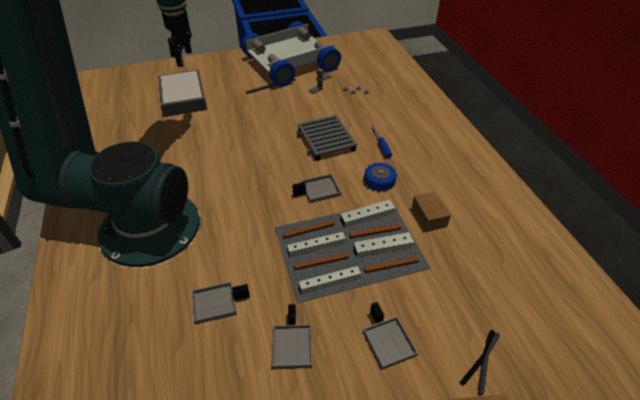

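Tray candidates in the scene view: (343,230), (323,150), (265,155), (219,178). The leftmost from the robot (largest y) is the one at (343,230), which is (322,187) in the side view. I'll check that with a close crop and a metric top view.

```bash
cat > h.py <<'E'
from station import *
import cv2,numpy as np
def ortho(p,c,z,x0,x1,y0,y1,s,fish=False):
    # rows: x decreasing downwards; cols: y decreasing to the right
    xs=np.arange(x1,x0,-s); ys=np.arange(y1,y0,-s)
    X,Y=np.meshgrid(xs,ys,indexing='ij')
    P=np.stack([X,Y,np.full_like(X,z)],-1)@c["R"].T+c["t"]
    K=c["intrinsics"]
    if fish:
        r=np.hypot(P[...,0],P[...,1]); k=np.arctan2(r,P[...,2])/np.maximum(r,1e-9)
        a,b=P[...,0]*k,P[...,1]*k
    else: a,b=P[...,0]/P[...,2],P[...,1]/P[...,2]
    return cv2.remap(p,(K[0,0]*a+K[0,2]).astype(np.float32),(K[1,1]*b+K[1,2]).astype(np.float32),cv2.INTER_CUBIC)
def px2w(u,v,c,z,fish=False):
    K=c["intrinsics"]; a=(u-K[0,2])/K[0,0]; b=(v-K[1,2])/K[1,1]
    if fish:
        r=np.hypot(a,b); d=np.array([a*np.sin(r)/r,b*np.sin(r)/r,np.cos(r)])
    else: d=np.array([a,b,1.])
    o=-c["R"].T@c["t"]; w=c["R"].T@d
    return o+w*(z-o[2])/w[2]
E
python3 - <<'E'
from h import *
p=cv2.imread("pics/side0.png"); c=get_calibration("side")
o=ortho(p,c,0.02,0.25,0.80,-0.35,0.45,0.001)
for i in range(0,800,100): cv2.line(o,(i,0),(i,8),(0,0,255),1)
for i in range(0,550,50): cv2.line(o,(0,i),(8,i),(0,0,255),1)
cv2.imwrite("pics/ortho.png",o)
q=cv2.imread("pics/scene0.png"); c=get_calibration("scene")
cv2.imwrite("pics/crop.png",cv2.resize(q[130:320,200:460],None,fx=3,fy=3,interpolation=cv2.INTER_CUBIC))
for n in("scene","side"):
    for uv in ([(343,230),(323,150),(265,155),(219,178)] if n=="scene" else [(322,187),(214,302),(292,347),(390,343)]):
        print(n,uv,px2w(*uv,get_calibration(n),0.005).round(3))
E
```

```text
scene (343, 230) [0.518 0.003 0.005]
scene (323, 150) [ 0.145 -0.314  0.005]
scene (265, 155) [ 0.305 -0.486  0.005]
scene (219, 178) [ 0.523 -0.527  0.005]
side (322, 187) [0.523 0.01  0.005]
side (214, 302) [ 0.145 -0.306  0.005]
side (292, 347) [ 0.302 -0.478  0.005]
side (390, 343) [ 0.522 -0.534  0.005]
```

View pics/ortho.png

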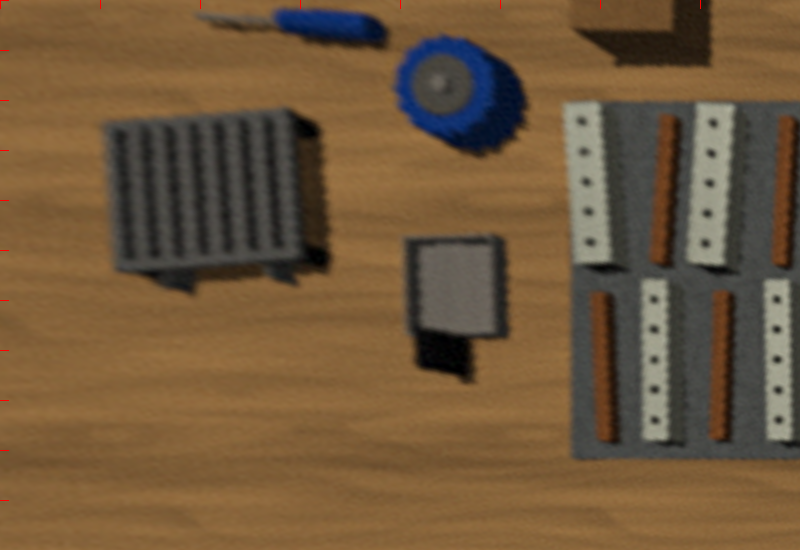

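View pics/crop.png

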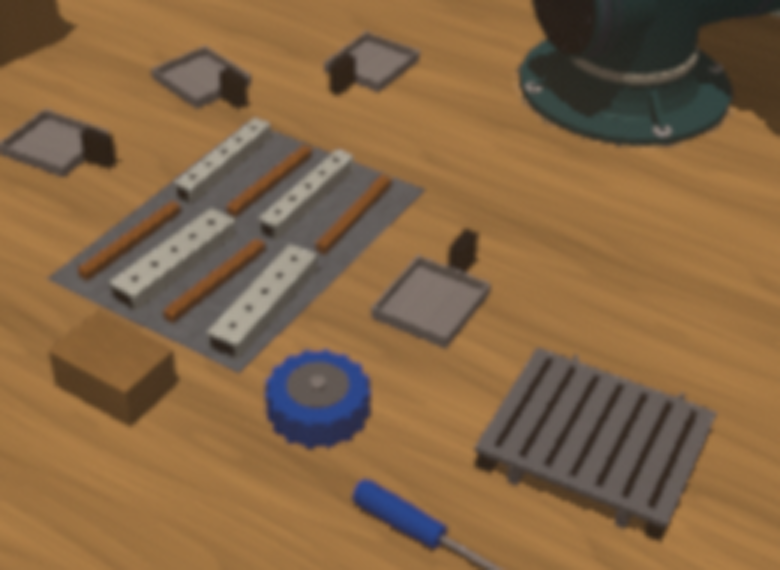

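The crop and top view confirm the tray at scene (343,230): world ≈(0.515, 0), handle towards the robot. The rack is at about (0.61, 0.245), yaw about 4°. There are two wide rails and two sticks in the far row of the mat, and two narrow rails and two sticks in the near row. Next I'll write a move-planner helper that prints tool-frame shifts.

```bash
cat >> h.py <<'E'
from scipy.spatial.transform import Rotation as R
def axes():
    s=state(); return s["position"],R.from_rotvec(s["tcp_rot"]).as_matrix(),s
def jawyaw(M):  # direction of tool y in world xy, degrees
    return np.degrees(np.arctan2(M[1,1],M[0,1]))
def go(x=None,y=None,z=None,jaw=None):
    """print needed world move in tool axes; twist so jaw dir (deg, mod 180) -> jaw"""
    p,M,s=axes(); t=p.copy()
    for i,v in enumerate((x,y,z)):
        if v is not None: t[i]=v
    d=M.T@(t-p); j=jawyaw(M); out=0
    if jaw is not None:
        dd=(jaw-j+90)%180-90; out=-np.radians(dd) # tool x points down -> positive twist lowers yaw
    print("t %.2f pos %s jaw %.1f q6 %.2f gap %.4f F %s tilt %.3f"%(s["t"],p.round(4),j,s["qpos"][5],s["finger_gap"],s["contact_force"].round(1),M[2,0]))
    print("tool shift",d.round(4),"twist rad %.3f"%out)
def wr(name,z,x0,x1,y0,y1,s=0.0005,save=True):
    c=get_calibration("wrist"); p,d=get_image("wrist")
    o=ortho(p,c,z,x0,x1,y0,y1,s,True)
    if save: cv2.imwrite(f"pics/{name}.png",o)
    return o,p,d,c
E
python3 - <<'E'
from h import *
p,M,s=axes(); print(M.round(3)); go(0.43,0.05,0.23,90)
E
```

```text
[[-0.     0.367  0.93 ]
 [-0.001  0.93  -0.367]
 [-1.    -0.001 -0.   ]]
t 0.10 pos [0.1926 0.4881 0.2309] jaw 68.5 q6 1.42 gap 0.0858 F [ 0.3 -1.3 -0.6] tilt -1.000
tool shift [ 0.0011 -0.3204  0.3817] twist rad -0.376
```

Emit:
arm_command(
  commands=[0.085, 0, 0, 0, -0.125, 0.085, 0, 0, 0, -0.125, 0.085, 0, 0, 0, -0.126, 0.085, 0, -0.02, 0.01, 0, 0.085, 0, -0.038, 0.02, 0],
)

```text
t: 0.6
position: [0.2223, 0.4308, 0.2307]
tcp_rot: [-0.003, 1.571, 0.002]
contact_force: [0.8, -0.8, 1.3]
finger_gap: 0.085
```

Emit:
arm_command(
  commands=[0.085, 0, -0.04, 0.022, 0, 0.085, 0, -0.04, 0.022, 0, 0.085, 0, -0.04, 0.022, 0, 0.085, 0, -0.04, 0.022, 0, 0.085, 0, -0.04, 0.022, 0],
)

```text
t: 1.1
position: [0.3331, 0.2287, 0.2312]
tcp_rot: [-0.0, 1.571, 0.0]
contact_force: [0.3, 1.0, 0.6]
finger_gap: 0.0846
```

Emit:
arm_command(
  commands=[0.085, 0, -0.04, 0.022, 0, 0.085, 0, -0.04, 0.022, 0, 0.085, 0, -0.04, 0.022, 0, 0.085, 0, -0.04, 0.02, 0, 0.085, 0, -0.02, 0.01, 0],
)

```text
t: 1.6
position: [0.4298, 0.0476, 0.231]
tcp_rot: [0.001, 1.571, -0.002]
contact_force: [-0.3, 0.6, 0.7]
finger_gap: 0.0851
```

Run:
```python
from h import *
go(0.43,0.0,0.15,90)
o,p,d,c=wr("w1",0.016,0.35,0.75,-0.15,0.35,0.001)
cv2.imwrite("pics/w1raw.png",p)
o=cv2.resize(o,None,fx=1.6,fy=1.5)
cv2.imwrite("pics/w1.png",o)
```

```text
t 1.60 pos [0.4298 0.0476 0.231 ] jaw 89.9 q6 -0.08 gap 0.0851 F [-0.3  0.6  0.7] tilt -1.000
tool shift [ 0.0811 -0.0476  0.0003] twist rad -0.002
```

View pics/w1.png

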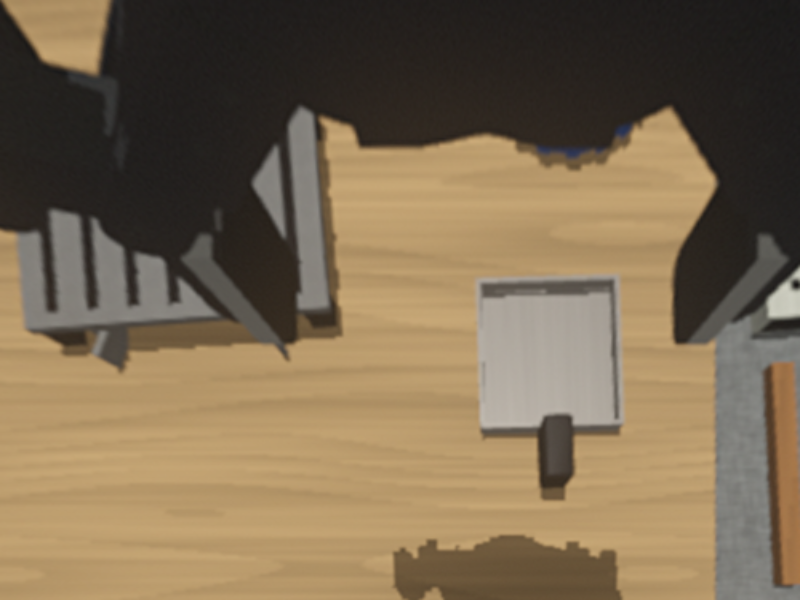

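Wrist top view: tray rim corners at (477,280), (618,278), (482,434), (622,430). That puts the tray at about (0.513, 0.006), yaw about 1.5°, with the handle at about (0.437, 0.004). For the rack pose I'll fit the depth images of both fixed cameras.

```bash
cat >> h.py <<'E'
def cloud(d,c,fish=False):
    v,u=np.nonzero(d>0); z=d[v,u]; K=c["intrinsics"]
    a=(u-K[0,2])/K[0,0]; b=(v-K[1,2])/K[1,1]
    if fish:
        r=np.hypot(a,b)+1e-9; k=np.tan(r)/r; a,b=a*k,b*k; ok=r<1.2
        a,b,z=a[ok],b[ok],z[ok]
    return (np.stack([a*z,b*z,z],1)-c["t"])@c["R"]
def box(P,x0,x1,y0,y1,z0,z1):
    m=(P[:,0]>x0)&(P[:,0]<x1)&(P[:,1]>y0)&(P[:,1]<y1)&(P[:,2]>z0)&(P[:,2]<z1)
    return P[m]
E
python3 - <<'E'
from h import *
for n in("scene","side"):
    P=cloud(np.load(n+"0.npy"),get_calibration(n))
    for nm,b in dict(rack=(.48,.74,.1,.38,.022,.04),wideL=(.53,.72,-.19,-.1,.017,.035),wideR=(.53,.72,-.3,-.23,.017,.035),nL=(.35,.53,-.24,-.18,.017,.035),nR=(.35,.53,-.36,-.3,.017,.035),
       s1=(.53,.72,-.235,-.19,.007,.022),s3=(.35,.525,-.175,-.135,.007,.022),s4=(.35,.525,-.295,-.25,.007,.022),s2=(.53,.72,-.36,-.315,.007,.022)).items():
        Q=box(P,*b)
        if len(Q)<10: print(n,nm,len(Q)); continue
        r=cv2.minAreaRect((Q[:,:2]*1000).astype(np.float32))
        print(n,nm,len(Q),"z %.4f"%np.median(Q[:,2]),np.round(r[0],1),np.round(r[1],1),round(r[2],1))
E
```

```text
scene rack 2751 z 0.0300 [604.7 236. ] [165.4 185.6] 4.3
scene wideL 440 z 0.0237 [ 619.3 -140.3] [165.2  39.1] 4.2
scene wideR 410 z 0.0238 [ 618.6 -263.3] [ 42.2 162. ] 86.6
scene nL 233 z 0.0237 [ 441.8 -209.1] [163.9  28.5] 0.6
scene nR 227 z 0.0229 [ 442.1 -330.1] [166.4  29.8] 0.9
scene s1 190 z 0.0134 [ 622.3 -207.2] [ 19.9 160.7] 86.3
scene s3 152 z 0.0131 [ 439.1 -145.9] [155.  17.] 2.0
scene s4 141 z 0.0126 [ 438.4 -263.7] [ 18.5 153.7] 88.2
scene s2 165 z 0.0133 [ 616.6 -328.9] [ 20.  152.4] 86.8
side rack 1507 z 0.0304 [601.5 239.2] [165.1 194.5] 5.4
side wideL 586 z 0.0242 [ 617.3 -139.8] [161.2  42.6] 3.7
side wideR 690 z 0.0245 [ 615.4 -262.3] [ 41.4 161.4] 86.0
side nL 490 z 0.0240 [ 440.4 -208.1] [160.6  29.9] 0.2
side nR 580 z 0.0242 [ 439.8 -330. ] [159.9  28.4] 0.2
side s1 282 z 0.0140 [ 614.4 -207.7] [ 19.1 148.8] 87.2
side s3 280 z 0.0137 [ 436.1 -147.6] [149.8  27.1] 5.6
side s4 322 z 0.0140 [ 443.6 -267.3] [ 31.6 161.3] 83.8
side s2 325 z 0.0140 [ 612.9 -327.1] [ 19.1 149.4] 87.2
```

Emit:
arm_command(
  commands=[0.06, 0.04, -0.022, 0.004, -0.028, 0.06, 0.04, -0.022, 0.003, 0, 0.06, 0.04, 0, 0, 0, 0.06, 0.04, 0, 0, 0, 0.06, 0.03, 0, 0, 0],
  grip_force=50,
)

```text
t: 2.15
position: [0.4353, 0.0066, 0.0392]
tcp_rot: [-0.022, 1.572, 0.022]
contact_force: [0.1, 0.1, 0.2]
finger_gap: 0.0598
```

Emit:
arm_command(
  commands=[0.06, 0.02, 0, 0, 0, 0.06, 0.008, 0, 0, 0, 0.0, 0, 0, 0, 0, 0.0, 0, 0, 0, 0, 0.0, 0, 0, 0, 0],
)

```text
t: 2.65
position: [0.4371, 0.0064, 0.0143]
tcp_rot: [-0.023, 1.569, 0.022]
contact_force: [-0.1, -6.2, 5.5]
finger_gap: 0.0176
```

Emit:
arm_command(
  commands=[0.0, 0, 0, 0, 0, 0.0, 0, 0, 0, 0, 0.0, 0, 0, 0, 0, 0.0, 0, 0, 0, 0, 0.0, 0, 0, 0, 0],
)

```text
t: 3.15
position: [0.4372, 0.0064, 0.0143]
tcp_rot: [-0.023, 1.569, 0.022]
contact_force: [-1.2, -0.1, 6.0]
finger_gap: 0.0172
```

Run:
```python
from h import *
go(0.39,0.20,0.013,94.5)
for n in("scene","side"):
    p,d=get_image(n); P=cloud(d,get_calibration(n))
    for b in ((.45,.6,-.08,.1,.012,.02),(.45,.6,-.08,.1,-.004,.008)):
        Q=box(P,*b); print(n,len(Q))
```

```text
t 3.15 pos [0.4372 0.0064 0.0143] jaw 91.6 q6 -0.20 gap 0.0172 F [-1.2 -0.1  6. ] tilt -1.000
tool shift [ 0.0011  0.1949 -0.0417] twist rad -0.050
scene 152
scene 1560
side 153
side 1501
```

Emit:
arm_command(
  commands=[0.0, 0, 0, -0.015, -0.025, 0.0, 0, 0, -0.025, -0.025, 0.0, 0, 0.018, 0, 0, 0.0, 0, 0.03, 0, 0, 0.0, 0, 0.03, 0, 0],
)

```text
t: 3.75
position: [0.3909, 0.083, 0.0142]
tcp_rot: [-0.06, 1.568, 0.06]
contact_force: [0.5, -1.7, 1.2]
finger_gap: 0.0175
```

Emit:
arm_command(
  commands=[0.0, 0, 0.03, 0, 0, 0.0, 0, 0.03, 0, 0, 0.0, 0, 0.03, 0, 0, 0.0, 0, 0.03, 0, 0, 0.0, 0, 0.02, 0, 0],
)

```text
t: 4.25
position: [0.3797, 0.2239, 0.0141]
tcp_rot: [-0.062, 1.568, 0.062]
contact_force: [1.0, -2.5, 2.9]
finger_gap: 0.0172
```

Run:
```python
from h import *
go(0.3917,0.2212,0.013,94.5)
o,p,d,c=wr("w2",0.016,0.40,0.65,0.10,0.38,0.0005)
o2=ortho(p,c,0.03,0.40,0.65,0.10,0.38,0.0005,True)
cv2.imwrite("pics/w2.png",np.vstack([o[:400],o2[:330]])[:, :] if 0 else cv2.resize(o2,None,fx=1.2,fy=1.2))
for n in("scene","side"):
    q,d=get_image(n); P=cloud(d,get_calibration(n))
    Q=box(P,.37,.52,.12,.34,.011,.021); r=cv2.minAreaRect((Q[:,:2]*1000).astype(np.float32)); print(n,r)
```

```text
t 4.25 pos [0.3797 0.2239 0.0141] jaw 94.5 q6 0.27 gap 0.0172 F [ 1.  -2.5  2.9] tilt -1.000
tool shift [ 0.0011 -0.0036  0.0118] twist rad 0.001
scene ((453.7459716796875, 232.92613220214844), (135.72628784179688, 98.11802673339844), 3.398841142654419)
side ((447.9762268066406, 228.3834991455078), (152.5812225341797, 99.25255584716797), 6.126816272735596)
```

View pics/w2.png

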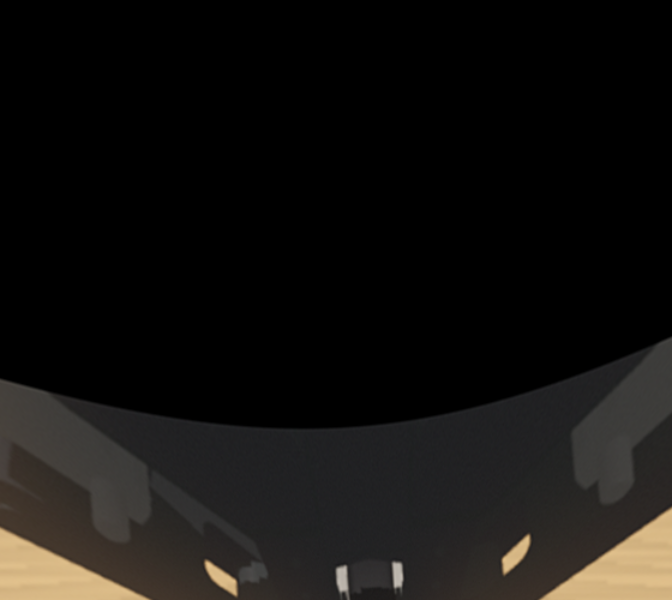

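The wrist camera sees only the gripper from here, so I'll use the fixed cameras with the estimated rack and tray outlines drawn on them.

```bash
cat >> h.py <<'E'
def proj(X,c):
    P=np.asarray(X)@c["R"].T+c["t"]; K=c["intrinsics"]
    return np.stack([K[0,0]*P[:,0]/P[:,2]+K[0,2],K[1,1]*P[:,1]/P[:,2]+K[1,2]],1)
def rect(cx,cy,yaw,lx,ly,z):
    a=np.radians(yaw); m=np.array([[np.cos(a),-np.sin(a)],[np.sin(a),np.cos(a)]])
    q=np.array([[-lx,-ly],[lx,-ly],[lx,ly],[-lx,ly]])/2@m.T+[cx,cy]
    return np.c_[q,np.full(4,z)]
def overlay(name,rects,crop,f):
    c=get_calibration(name); p,d=get_image(name); x0,y0,x1,y1=crop
    o=cv2.resize(p[y0:y1,x0:x1],None,fx=f,fy=f,interpolation=cv2.INTER_CUBIC)
    for r,col in rects:
        q=((proj(rect(*r),c)+.5-[x0,y0])*f-.5)
        cv2.polylines(o,[np.round(q).astype(int)],True,col,1)
    return o,d,c
E
python3 - <<'E'
from h import *
RK=(.611,.2385,4.5)
t=(.3797+.076*.9969,.2239+.076*.0785,4.5)
rs=[((*RK,.150,.184,.03),(0,0,255)),((*t,.1,.09,.016),(0,255,0))]
a,_,_=overlay("scene",rs,(340,180,460,320),5); b,_,_=overlay("side",rs,(255,100,375,220),5)
h=600; b=cv2.copyMakeBorder(b,0,max(0,a.shape[0]-b.shape[0]),0,0,cv2.BORDER_CONSTANT)
m=np.hstack([a,b]); m=cv2.resize(m,None,fx=800/m.shape[1],fy=800/m.shape[1]); cv2.imwrite("pics/ov1.png",m); print(m.shape)
E
```

```text
(467, 800, 3)
```

View pics/ov1.png

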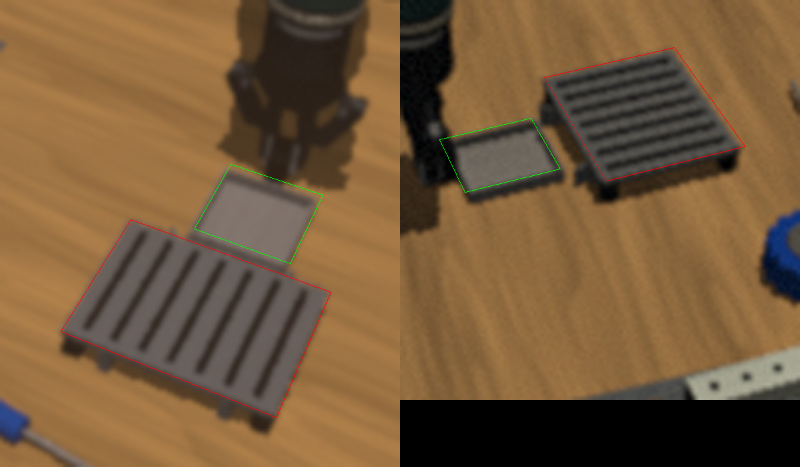

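Emit:
arm_command(
  commands=[0.0, 0, -0.0036, 0, 0, 0.0, 0, 0, 0.01, 0, 0.0, 0, 0, 0.015, 0, 0.0, 0, 0, 0.015, 0, 0.0, 0, 0, 0.015, 0],
)

```text
t: 5.0
position: [0.4338, 0.2223, 0.014]
tcp_rot: [-0.061, 1.572, 0.063]
contact_force: [-11.7, 5.2, 16.6]
finger_gap: 0.0173
```

Emit:
arm_command(
  commands=[0.0, 0, 0, 0.015, 0, 0.0, 0, 0, 0.015, 0, 0.0, 0, 0, 0.015, 0, 0.0, 0, 0, 0.012, 0, 0.0, 0, 0, 0.008, 0],
)

```text
t: 5.5
position: [0.4981, 0.2282, 0.0141]
tcp_rot: [-0.059, 1.573, 0.064]
contact_force: [-19.7, 13.1, 22.0]
finger_gap: 0.0171
```

Emit:
arm_command(
  commands=[0.0, 0, 0, 0.004, 0, 0.0, 0, 0, 0.002, 0, 0.0, 0, 0, 0.001, 0, 0.0, 0, 0, 0, 0, 0.0, 0, 0, 0, 0],
)

```text
t: 6.0
position: [0.5027, 0.2286, 0.014]
tcp_rot: [-0.06, 1.576, 0.065]
contact_force: [-25.3, 10.7, 25.3]
finger_gap: 0.0172
```

Run:
```python
from h import *
go(.611-.099*.9969,.2385-.099*.0785,None,94.5)
```

```text
t 6.00 pos [0.5027 0.2286 0.014 ] jaw 94.5 q6 0.20 gap 0.0172 F [-25.3  10.7  25.3] tilt -1.000
tool shift [-0.      0.0013  0.0098] twist rad 0.001
```

Emit:
arm_command(
  commands=[0.05, 0, 0, 0, 0, 0.05, 0, 0, 0, 0, 0.05, 0, 0, 0, 0, 0.05, 0, 0, 0, 0, 0.05, 0, 0, 0, 0],
)

```text
t: 6.5
position: [0.5065, 0.2282, 0.0133]
tcp_rot: [-0.061, 1.57, 0.061]
contact_force: [-1.1, 0.2, -0.2]
finger_gap: 0.0503
```

Run:
```python
from h import *
go(.611-.099*.9969,.2385-.099*.0785,None,94.5)
RK=(.611,.2385,4.5)
a=np.radians(4.5); f=lambda x,y:(.611+x*np.cos(a)-y*np.sin(a),.2385+x*np.sin(a)+y*np.cos(a),4.5)
rs=[((*RK,.150,.184,.03),(0,0,255)),((*f(-.023,0),.1,.09,.016),(0,255,0)),((*f(-.099,0),.04,.018,.044),(255,255,0))]
a,_,_=overlay("scene",rs,(340,180,460,320),5); b,_,_=overlay("side",rs,(255,100,375,220),5)
b=cv2.copyMakeBorder(b,0,100,0,0,cv2.BORDER_CONSTANT)
m=np.hstack([a,b]); m=cv2.resize(m,None,fx=800/m.shape[1],fy=800/m.shape[1]); cv2.imwrite("pics/ov2.png",m)
```

```text
t 6.50 pos [0.5065 0.2282 0.0133] jaw 94.5 q6 0.20 gap 0.0503 F [-1.1  0.2 -0.2] tilt -1.000
tool shift [0.     0.0021 0.006 ] twist rad -0.001
```

View pics/ov2.png

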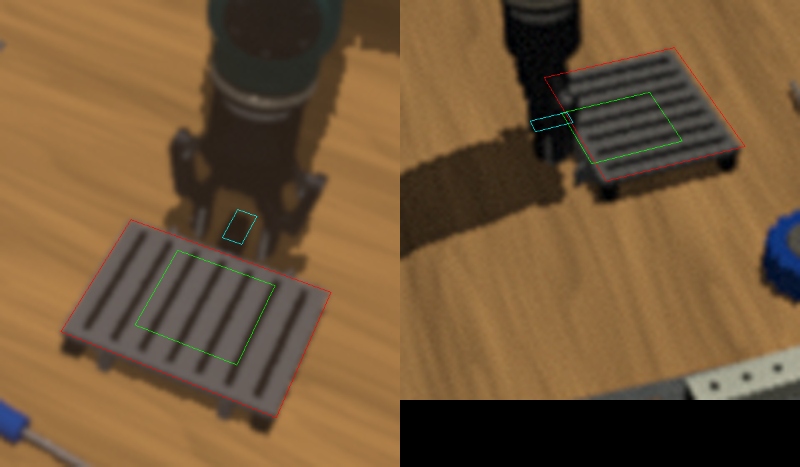

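Emit:
arm_command(
  commands=[0.05, 0, 0.002, -0.02, 0, 0.05, 0, 0, -0.035, 0, 0.0, 0, 0, 0, 0, 0.0, 0, 0, 0, 0, 0.0, 0, 0, 0, 0],
)

```text
t: 7.1
position: [0.4523, 0.2263, 0.0135]
tcp_rot: [-0.061, 1.569, 0.062]
contact_force: [-0.1, 0.6, 0.4]
finger_gap: 0.0066
```

Emit:
arm_command(
  commands=[0.0, 0, 0, 0, 0, 0.0, 0, 0, 0.01, 0, 0.0, 0, 0, 0.008, 0, 0.0, 0, 0, 0.004, 0, 0.0, 0, 0, 0, 0],
)

```text
t: 7.6
position: [0.4742, 0.2278, 0.0131]
tcp_rot: [-0.061, 1.57, 0.061]
contact_force: [0.4, -0.0, -0.1]
finger_gap: -0.0001
```

Emit:
arm_command(
  commands=[0.0, 0, 0, 0.003, 0, 0.0, 0, 0, 0.003, 0, 0.0, 0, 0, 0.002, 0, 0.0, 0, 0, 0, 0, 0.0, 0, 0, 0, 0],
)

```text
t: 8.1
position: [0.4812, 0.2284, 0.0133]
tcp_rot: [-0.061, 1.57, 0.061]
contact_force: [-0.4, 0.4, -0.5]
finger_gap: -0.0001
```

Run:
```python
from h import *
go(.611-.13*.9969,.2385-.13*.0785,None,94.5)
```

```text
t 8.10 pos [0.4812 0.2284 0.0133] jaw 94.5 q6 0.21 gap -0.0001 F [-0.4  0.4 -0.5] tilt -1.000
tool shift [-0.     -0.0002  0.0002] twist rad -0.000
```

Emit:
arm_command(
  commands=[0.0, 0, 0, 0.002, 0, 0.0, 0, 0, 0.001, 0, 0.0, 0, 0, 0.001, 0, 0.0, 0, 0, 0, 0, 0.0, 0, 0, 0, 0],
)

```text
t: 8.6
position: [0.4818, 0.2285, 0.0127]
tcp_rot: [-0.062, 1.576, 0.062]
contact_force: [-16.6, 0.2, 8.9]
finger_gap: -0.0002
```

Emit:
arm_command(
  commands=[0.0, 0, 0, 0.001, 0, 0.0, 0, 0, 0.001, 0, 0.0, 0, 0, 0.001, 0, 0.0, 0, 0, 0, 0, 0.0, 0, 0, 0, 0],
)

```text
t: 9.1
position: [0.4816, 0.2284, 0.012]
tcp_rot: [-0.063, 1.581, 0.062]
contact_force: [-30.9, 0.8, 14.7]
finger_gap: -0.0003
```

The push ends hard against the stop at 30 N with the TCP at rack x = -0.130, so the handle's back end is at about -0.119, which is home. Next is the first stick, at (0.4375, -0.147).

Emit:
arm_command(
  commands=[0.0, 0, 0, -0.006, 0, 0.0, 0, 0, -0.03, 0, 0.04, -0.03, 0, 0, 0, 0.04, -0.04, 0, 0, 0, 0.04, -0.05, 0, 0, 0],
)

```text
t: 9.6
position: [0.4512, 0.2259, 0.1339]
tcp_rot: [-0.062, 1.572, 0.061]
contact_force: [0.8, 0.4, -0.7]
finger_gap: 0.0402
```

Emit:
arm_command(
  commands=[0.04, 0, -0.02, -0.002, 0, 0.04, 0, -0.04, -0.004, 0, 0.04, 0, -0.04, -0.004, 0, 0.04, 0, -0.04, -0.004, 0, 0.04, 0, -0.04, -0.004, 0],
)

```text
t: 10.1
position: [0.4482, 0.0439, 0.1335]
tcp_rot: [-0.062, 1.569, 0.062]
contact_force: [1.1, 0.7, -0.1]
finger_gap: 0.0403
```

Emit:
arm_command(
  commands=[0.04, 0, -0.04, -0.004, 0, 0.04, 0, -0.04, -0.004, 0, 0.04, 0, -0.04, -0.004, 0, 0.04, 0, -0.04, -0.004, 0, 0.04, 0, -0.03, -0.003, 0],
)

```text
t: 10.6
position: [0.4442, -0.1479, 0.1335]
tcp_rot: [-0.061, 1.569, 0.06]
contact_force: [-0.0, 0.3, 0.5]
finger_gap: 0.0398
```

Run:
```python
from h import *
go(.4375,-.147,.004,93)
o,p,d,c=wr("w3",0.014,0.33,0.72,-0.38,0.02,0.001)
cv2.imwrite("pics/w3.png",cv2.resize(o,None,fx=1.5,fy=1.5))
```

```text
t 10.60 pos [ 0.4442 -0.1479  0.1335] jaw 94.4 q6 -0.57 gap 0.0398 F [-0.   0.3  0.5] tilt -1.000
tool shift [ 0.1295  0.0015 -0.0067] twist rad 0.025
```

View pics/w3.png

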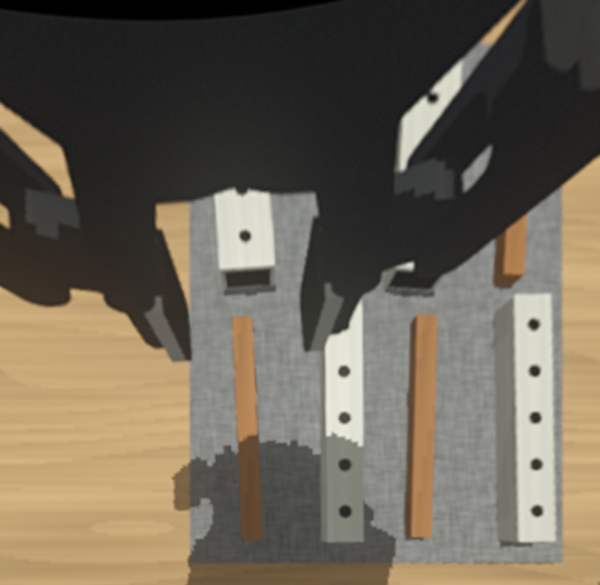

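Stick s3 has ends at (242,318) and (252,539) in this view, which puts it at (0.4345, -0.145), yaw 2.6°. The right-hand stick s4 is at (0.4357, -0.262), yaw -1.6°. Grasping s3.

Emit:
arm_command(
  commands=[0.04, 0.03, 0.004, -0.0095, 0.031, 0.04, 0.04, 0, 0, 0, 0.04, 0.035, 0, 0, 0, 0.04, 0.015, 0, 0, 0, 0.04, 0.009, 0, 0, 0],
  grip_force=50,
)

```text
t: 11.15
position: [0.4339, -0.142, 0.0031]
tcp_rot: [-0.036, 1.572, 0.038]
contact_force: [-0.1, 0.8, -0.5]
finger_gap: 0.0398
```

Emit:
arm_command(
  commands=[0.0, 0, 0, 0, 0, 0.0, 0, 0, 0, 0, 0.0, 0, 0, 0, 0, 0.0, 0, 0, 0, 0, 0.0, 0, 0, 0, 0],
)

```text
t: 11.65
position: [0.4351, -0.1426, 0.005]
tcp_rot: [-0.038, 1.569, 0.036]
contact_force: [-0.7, 0.0, 6.6]
finger_gap: 0.0124
```

Emit:
arm_command(
  commands=[0.0, -0.015, 0, 0, 0, 0.0, -0.03, 0, 0, 0, 0.0, -0.03, 0, 0, 0, 0.0, -0.03, 0, 0, 0, 0.0, 0, 0, 0, 0],
)

```text
t: 12.15
position: [0.4363, -0.1432, 0.1127]
tcp_rot: [-0.039, 1.565, 0.035]
contact_force: [1.0, -0.1, -1.0]
finger_gap: 0.0124
```

Run:
```python
from h import *
go(.6067,.2933,.1,94.5)
```

```text
t 12.15 pos [ 0.4363 -0.1432  0.1127] jaw 92.7 q6 -0.54 gap 0.0124 F [ 1.  -0.1 -1. ] tilt -1.000
tool shift [0.0124 0.428  0.1908] twist rad -0.031
```

Emit:
arm_command(
  commands=[0.0, 0, 0, 0, -0.031, 0.0, 0, 0.02, 0.01, 0, 0.0, 0, 0.035, 0.017, 0, 0.0, 0, 0.04, 0.02, 0, 0.0, 0, 0.04, 0.02, 0],
)

```text
t: 12.65
position: [0.491, -0.0011, 0.109]
tcp_rot: [-0.061, 1.57, 0.061]
contact_force: [1.2, -0.6, 1.1]
finger_gap: 0.0127
```

Emit:
arm_command(
  commands=[0.0, 0, 0.04, 0.02, 0, 0.0, 0, 0.04, 0.02, 0, 0.0, 0, 0.04, 0.02, 0, 0.0, 0, 0.04, 0.02, 0, 0.0, 0, 0.04, 0.02, 0],
)

```text
t: 13.15
position: [0.5751, 0.2066, 0.1087]
tcp_rot: [-0.062, 1.57, 0.062]
contact_force: [0.3, -1.0, 0.6]
finger_gap: 0.0122
```

Emit:
arm_command(
  commands=[0.0, 0, 0.04, 0.02, 0, 0.0, 0, 0.03, 0.013, 0, 0.0, 0, 0.017, 0.004, 0, 0.0, 0, 0, 0, 0, 0.0, 0, 0, 0, 0],
)

```text
t: 13.65
position: [0.6046, 0.2942, 0.1086]
tcp_rot: [-0.062, 1.571, 0.061]
contact_force: [-0.1, 0.2, 0.5]
finger_gap: 0.0125
```

Run:
```python
from h import *
go(.6067,.2933,.036,94.5)
```

```text
t 13.65 pos [0.6046 0.2942 0.1086] jaw 94.5 q6 0.25 gap 0.0125 F [-0.1  0.2  0.5] tilt -1.000
tool shift [ 0.0726 -0.001   0.0021] twist rad 0.000
```

Emit:
arm_command(
  commands=[0.0, 0.03, -0.001, 0.002, 0, 0.0, 0.025, 0, 0, 0, 0.0, 0.012, 0, 0, 0, 0.0, 0.006, 0, 0, 0, 0.0, 0, 0, 0, 0],
)

```text
t: 14.15
position: [0.6071, 0.293, 0.0364]
tcp_rot: [-0.061, 1.57, 0.061]
contact_force: [-0.1, -0.1, -0.0]
finger_gap: 0.0124
```

Emit:
arm_command(
  commands=[0.04, 0, 0, 0, 0, 0.04, 0, 0, 0, 0, 0.04, 0, 0, 0, 0, 0.04, -0.04, 0, 0, 0, 0.04, -0.05, 0, 0, 0],
)

```text
t: 14.65
position: [0.6058, 0.2931, 0.126]
tcp_rot: [-0.062, 1.573, 0.061]
contact_force: [1.6, 0.7, -0.1]
finger_gap: 0.0402
```

Emit:
arm_command(
  commands=[0.04, 0, -0.02, -0.008, 0, 0.04, 0, -0.04, -0.016, 0, 0.04, 0, -0.04, -0.016, 0, 0.04, 0, -0.04, -0.016, 0, 0.04, 0, -0.04, -0.016, 0],
)

```text
t: 15.15
position: [0.5487, 0.1071, 0.1268]
tcp_rot: [-0.062, 1.569, 0.062]
contact_force: [0.8, -0.4, 0.0]
finger_gap: 0.04
```

Emit:
arm_command(
  commands=[0.04, 0, -0.04, -0.016, 0, 0.04, 0, -0.04, -0.016, 0, 0.04, 0, -0.04, -0.016, 0, 0.04, 0, -0.04, -0.016, 0, 0.04, 0, -0.04, -0.016, 0],
)

```text
t: 15.65
position: [0.4846, -0.0988, 0.1268]
tcp_rot: [-0.062, 1.569, 0.061]
contact_force: [1.0, -0.2, 0.5]
finger_gap: 0.0401
```

Emit:
arm_command(
  commands=[0.04, 0, -0.04, -0.016, 0, 0.04, 0, -0.04, -0.016, 0, 0.04, 0, -0.04, -0.016, 0, 0.04, 0, -0.04, -0.014, 0, 0.04, 0, 0, 0, 0.106],
)

```text
t: 16.15
position: [0.4351, -0.2659, 0.1267]
tcp_rot: [0.023, 1.57, -0.026]
contact_force: [0.1, 0.7, 0.2]
finger_gap: 0.0398
```

Run:
```python
from h import *
go(.4357,-.262,.006,88.4)
```

```text
t 16.15 pos [ 0.4351 -0.2659  0.1267] jaw 88.2 q6 -0.68 gap 0.0398 F [0.1 0.7 0.2] tilt -1.000
tool shift [0.1207 0.0041 0.0004] twist rad -0.003
```

Emit:
arm_command(
  commands=[0.04, 0.03, 0.004, 0.001, 0, 0.04, 0.04, 0, 0, 0, 0.04, 0.03, 0, 0, 0, 0.04, 0.012, 0, 0, 0, 0.04, 0.008, 0, 0, 0],
)

```text
t: 16.65
position: [0.4367, -0.2574, 0.0055]
tcp_rot: [0.022, 1.571, -0.021]
contact_force: [0.6, -0.2, 0.9]
finger_gap: 0.04
```

Emit:
arm_command(
  commands=[0.0, 0, 0, 0, 0, 0.0, 0, 0, 0, 0, 0.0, 0, 0, 0, 0, 0.0, 0, 0, 0, 0, 0.0, 0, 0, 0, 0],
)

```text
t: 17.15
position: [0.4375, -0.258, 0.0071]
tcp_rot: [0.021, 1.569, -0.023]
contact_force: [-0.4, 1.2, 7.1]
finger_gap: 0.012
```

Emit:
arm_command(
  commands=[0.0, -0.015, 0, 0, 0, 0.0, -0.03, 0, 0, 0, 0.0, -0.03, 0, 0, 0, 0.0, -0.03, 0, 0, 0, 0.0, 0, 0, 0, -0.11],
)

```text
t: 17.65
position: [0.4385, -0.2588, 0.1151]
tcp_rot: [-0.068, 1.565, 0.062]
contact_force: [0.7, -0.3, -0.7]
finger_gap: 0.0123
```

Emit:
arm_command(
  commands=[0.0, 0, 0.02, 0.01, 0, 0.0, 0, 0.04, 0.02, 0, 0.0, 0, 0.04, 0.02, 0, 0.0, 0, 0.04, 0.02, 0, 0.0, 0, 0.04, 0.02, 0],
)

```text
t: 18.15
position: [0.5124, -0.0692, 0.1118]
tcp_rot: [-0.065, 1.569, 0.064]
contact_force: [0.6, -0.2, -0.1]
finger_gap: 0.0123
```

Emit:
arm_command(
  commands=[0.0, 0, 0.04, 0.02, 0, 0.0, 0, 0.04, 0.02, 0, 0.0, 0, 0.04, 0.02, 0, 0.0, 0, 0.04, 0.02, 0, 0.0, 0, 0.04, 0.02, 0],
)

```text
t: 18.65
position: [0.5956, 0.1387, 0.1118]
tcp_rot: [-0.065, 1.569, 0.065]
contact_force: [1.1, -0.3, -0.1]
finger_gap: 0.0125
```

Emit:
arm_command(
  commands=[0.0, 0, 0.03, 0.015, 0, 0.0, 0, 0.02, 0.009, 0, 0.0, 0, 0, 0, 0, 0.0, 0, 0, 0, 0, 0.0, 0, 0, 0, 0],
)

```text
t: 19.15
position: [0.6147, 0.1877, 0.1115]
tcp_rot: [-0.064, 1.57, 0.064]
contact_force: [-0.1, 0.1, -0.3]
finger_gap: 0.0125
```

Run:
```python
from h import *
go(.6153,.1837,.0355,94.5)
```

```text
t 19.15 pos [0.6147 0.1877 0.1115] jaw 94.7 q6 0.09 gap 0.0125 F [-0.1  0.1 -0.3] tilt -1.000
tool shift [ 0.076  -0.004   0.0003] twist rad 0.003
```

Emit:
arm_command(
  commands=[0.0, 0.03, -0.004, 0, 0, 0.0, 0.025, 0, 0, 0, 0.0, 0.014, 0, 0, 0, 0.0, 0.0065, 0, 0, 0, 0.0, 0, 0, 0, 0],
)

```text
t: 19.65
position: [0.6152, 0.1835, 0.0363]
tcp_rot: [-0.064, 1.57, 0.063]
contact_force: [-1.5, -0.1, 1.2]
finger_gap: 0.0123
```

Emit:
arm_command(
  commands=[0.04, 0, 0, 0, 0, 0.04, 0, 0, 0, 0, 0.04, 0, 0, 0, 0, 0.04, -0.04, 0, 0, 0, 0.06, -0.05, 0, 0, 0],
)

```text
t: 20.15
position: [0.6139, 0.1842, 0.1252]
tcp_rot: [-0.065, 1.574, 0.064]
contact_force: [1.3, 0.4, 0.1]
finger_gap: 0.0533
```

Emit:
arm_command(
  commands=[0.06, 0, -0.02, -0.002, 0, 0.06, 0, -0.04, -0.003, 0, 0.06, 0, -0.04, -0.003, 0, 0.06, 0, -0.04, -0.003, 0, 0.06, 0, -0.04, -0.003, 0],
)

```text
t: 20.65
position: [0.6159, 0.0024, 0.126]
tcp_rot: [-0.065, 1.57, 0.065]
contact_force: [0.3, 0.5, -0.0]
finger_gap: 0.06
```

Emit:
arm_command(
  commands=[0.06, 0, -0.04, -0.003, 0, 0.06, 0, -0.04, -0.003, 0, 0.06, 0, -0.04, -0.003, 0, 0.06, 0, -0.023, 0, 0, 0.06, 0, 0, 0, 0],
)

```text
t: 21.15
position: [0.6189, -0.1423, 0.1257]
tcp_rot: [-0.062, 1.57, 0.062]
contact_force: [0.0, 1.3, -0.7]
finger_gap: 0.06
```

Run:
```python
from h import *
go(.618,-.140,.006,94)
for n in("scene","side"):
    p,d=get_image(n); P=cloud(d,get_calibration(n))
    Q=box(P,.48,.74,.1,.38,.036,.052)-[.611,.2385,0]; a=np.radians(4.5)
    X=Q[:,0]*np.cos(a)+Q[:,1]*np.sin(a); Y=-Q[:,0]*np.sin(a)+Q[:,1]*np.cos(a)
    for m in (Y>0,Y<0):
        print(n,m.sum(),"z",np.median(Q[m,2]).round(4),cv2.minAreaRect((np.c_[X,Y][m]*1000).astype(np.float32)))
```

```text
t 21.15 pos [ 0.6189 -0.1423  0.1257] jaw 94.5 q6 -0.43 gap 0.0600 F [ 0.   1.3 -0.7] tilt -1.000
tool shift [ 0.1197  0.0024 -0.0007] twist rad 0.009
scene 262 z 0.0435 ((-21.08050537109375, 44.316436767578125), (199.9064178466797, 51.79557418823242), 16.3765869140625)
scene 270 z 0.0432 ((-19.757369995117188, -32.97330093383789), (62.69468688964844, 195.50184631347656), 88.90030670166016)
side 192 z 0.0434 ((-23.30451202392578, 46.987709045410156), (197.26205444335938, 57.48490524291992), 14.787447929382324)
side 241 z 0.043 ((-23.326271057128906, -42.922542572021484), (62.53648376464844, 199.53775024414062), 80.43084716796875)
```

Emit:
arm_command(
  commands=[0.06, 0.03, 0.002, -0.001, 0.009, 0.06, 0.04, 0, 0, 0, 0.06, 0.03, 0, 0, 0, 0.06, 0.012, 0, 0, 0, 0.06, 0.006, 0, 0, 0],
  grip_force=70,
)

```text
t: 21.75
position: [0.6175, -0.1364, 0.0073]
tcp_rot: [-0.058, 1.571, 0.059]
contact_force: [-0.0, 0.0, 0.7]
finger_gap: 0.0598
```

Emit:
arm_command(
  commands=[0.0, 0, 0, 0, 0, 0.0, 0, 0, 0, 0, 0.0, 0, 0, 0, 0, 0.0, 0, 0, 0, 0, 0.0, 0, 0, 0, 0],
)

```text
t: 22.25
position: [0.6186, -0.1375, 0.0095]
tcp_rot: [-0.058, 1.568, 0.057]
contact_force: [-1.2, 1.3, 7.4]
finger_gap: 0.034
```

Emit:
arm_command(
  commands=[0.0, -0.015, 0, 0, 0, 0.0, -0.03, 0, 0, 0, 0.0, -0.04, 0, 0, 0, 0.0, -0.04, 0, 0, 0, 0.0, -0.015, 0, 0, -0.009],
)

```text
t: 22.75
position: [0.619, -0.1378, 0.1527]
tcp_rot: [-0.066, 1.564, 0.063]
contact_force: [0.5, 0.0, -2.8]
finger_gap: 0.0337
```

Emit:
arm_command(
  commands=[0.0, 0, 0.02, 0.003, 0, 0.0, 0, 0.04, 0.007, 0, 0.0, 0, 0.04, 0.007, 0, 0.0, 0, 0.04, 0.007, 0, 0.0, 0, 0.04, 0.007, 0],
)

```text
t: 23.25
position: [0.6339, 0.0461, 0.1487]
tcp_rot: [-0.064, 1.569, 0.064]
contact_force: [0.4, 0.3, -2.0]
finger_gap: 0.0342
```

Emit:
arm_command(
  commands=[0.0, 0, 0.04, 0.007, 0, 0.0, 0, 0.04, 0.007, 0, 0.0, 0, 0.04, 0.007, 0, 0.0, 0, 0.04, 0.007, 0, 0.0, 0, 0.038, 0.004, 0],
)

```text
t: 23.75
position: [0.6496, 0.2464, 0.1485]
tcp_rot: [-0.064, 1.569, 0.065]
contact_force: [0.6, -0.5, -2.1]
finger_gap: 0.0342
```

Emit:
arm_command(
  commands=[0.0, 0, 0, 0, -0.14, 0.0, 0, 0, 0, -0.14, 0.0, 0, 0, 0, -0.14, 0.0, 0, 0, 0, -0.14, 0.0, 0, 0, 0, -0.14],
)

```text
t: 24.25
position: [0.6495, 0.2446, 0.1486]
tcp_rot: [-0.616, 1.481, 0.616]
contact_force: [-0.2, -0.1, -2.0]
finger_gap: 0.0343
```

Emit:
arm_command(
  commands=[0.0, 0, 0, 0, -0.14, 0.0, 0, 0, 0, -0.14, 0.0, 0, 0, 0, -0.14, 0.0, 0, 0, 0, -0.14, 0.0, 0, 0, 0, -0.14],
)

```text
t: 24.75
position: [0.6495, 0.2445, 0.1486]
tcp_rot: [-1.148, 1.247, 1.147]
contact_force: [0.3, -0.1, -3.0]
finger_gap: 0.0343
```

Emit:
arm_command(
  commands=[0.0, 0, 0, 0, -0.14, 0.0, 0, 0, 0, -0.03, 0.0, 0, 0, 0, 0, 0.0, 0, 0, 0, 0, 0.0, 0, 0, 0, 0],
)

```text
t: 25.25
position: [0.6495, 0.2445, 0.1479]
tcp_rot: [-1.267, 1.171, 1.267]
contact_force: [0.2, -0.5, -2.3]
finger_gap: 0.0342
```

Run:
```python
from h import *
go(.6509,.2416,.053,4.5)
for n in("scene","side"):
    p,d=get_image(n); P=cloud(d,get_calibration(n)); cv2.imwrite(f"pics/{n}1.png",p)
c=get_calibration("scene"); a=cv2.imread("pics/scene1.png")[170:330,330:470]; b=cv2.imread("pics/side1.png")[60:220,250:390]
cv2.imwrite("pics/r1.png",cv2.resize(np.hstack([a,b]),(800,457),interpolation=cv2.INTER_CUBIC))
```

```text
t 25.25 pos [0.6495 0.2445 0.1479] jaw -175.5 q6 -1.41 gap 0.0342 F [ 0.2 -0.5 -2.3] tilt -1.000
tool shift [ 0.0949 -0.0012 -0.003 ] twist rad 0.001
```

View pics/r1.png

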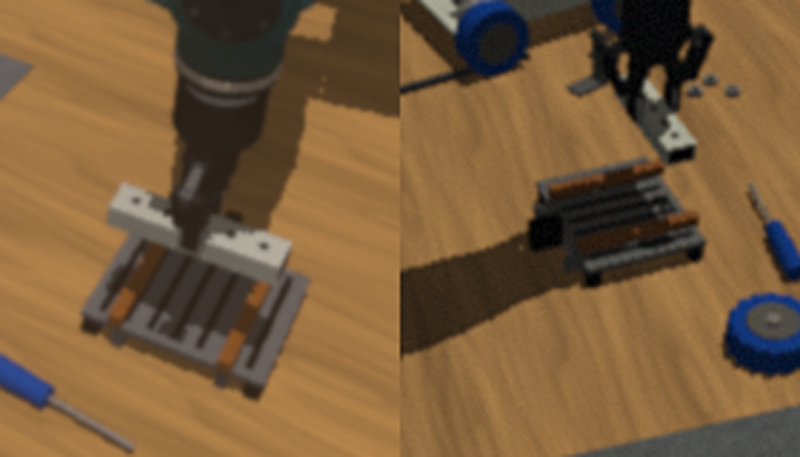

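The scene and side views show both sticks lying front to back on the grating at about the planned spots, and the wide rail hangs level across the rack. Lowering it.

Emit:
arm_command(
  commands=[0.0, 0.03, -0.001, -0.003, 0, 0.0, 0.03, 0, 0, 0, 0.0, 0.02, 0, 0, 0, 0.0, 0.01, 0, 0, 0, 0.0, 0.0045, 0, 0, 0],
)

```text
t: 25.85
position: [0.6503, 0.2415, 0.0533]
tcp_rot: [-1.268, 1.171, 1.269]
contact_force: [-19.0, -6.4, 42.3]
finger_gap: 0.0341
```

Emit:
arm_command(
  commands=[0.0, 0, 0, 0, 0, 0.05, 0, 0, 0, 0, 0.05, 0, 0, 0, 0, 0.05, 0, 0, 0, 0, 0.05, -0.03, 0, 0, 0],
)

```text
t: 26.35
position: [0.649, 0.2412, 0.0805]
tcp_rot: [-1.267, 1.174, 1.272]
contact_force: [-0.3, -0.4, 0.7]
finger_gap: 0.0496
```

Emit:
arm_command(
  commands=[0.06, -0.04, 0, 0, 0, 0.06, -0.03, 0.003, -0.02, 0, 0.06, 0, 0.006, -0.04, 0, 0.06, 0, 0.006, -0.04, 0, 0.06, 0, 0.006, -0.04, 0],
)

```text
t: 26.85
position: [0.6411, 0.0991, 0.1538]
tcp_rot: [-1.27, 1.169, 1.268]
contact_force: [1.0, -0.9, -0.7]
finger_gap: 0.0602
```

Emit:
arm_command(
  commands=[0.06, 0, 0.006, -0.04, 0, 0.06, 0, 0.006, -0.04, 0, 0.06, 0, 0.006, -0.04, 0, 0.06, 0, 0.006, -0.04, 0, 0.06, 0, 0.006, -0.04, 0],
)

```text
t: 27.35
position: [0.6274, -0.103, 0.1537]
tcp_rot: [-1.269, 1.169, 1.268]
contact_force: [1.1, -0.1, 0.2]
finger_gap: 0.0602
```

Emit:
arm_command(
  commands=[0.06, 0, 0.006, -0.04, 0, 0.06, 0, 0.006, -0.04, 0, 0.06, 0, 0.006, -0.04, 0, 0.06, 0, 0.006, -0.04, 0, 0.06, 0, 0, 0, 0.14],
)

```text
t: 27.85
position: [0.6161, -0.2675, 0.1531]
tcp_rot: [-1.165, 1.238, 1.163]
contact_force: [-0.2, 1.2, -0.8]
finger_gap: 0.0598
```

Emit:
arm_command(
  commands=[0.06, 0, 0, 0, 0.14, 0.06, 0, 0, 0, 0.14, 0.06, 0, 0, 0, 0.14, 0.06, 0, 0, 0, 0.14, 0.06, 0, 0, 0, 0.14],
)

```text
t: 28.35
position: [0.6167, -0.2629, 0.1535]
tcp_rot: [-0.63, 1.477, 0.63]
contact_force: [0.9, -0.1, 0.2]
finger_gap: 0.06
```

Emit:
arm_command(
  commands=[0.06, 0, 0, 0, 0.14, 0.06, 0, 0, 0, 0.14, 0.06, 0, 0, 0, 0.14, 0.06, 0, 0, 0, 0.14, 0.06, 0, 0, 0, 0.14],
)

```text
t: 28.85
position: [0.6167, -0.2629, 0.1536]
tcp_rot: [-0.084, 1.569, 0.083]
contact_force: [0.4, 0.0, 0.0]
finger_gap: 0.0601
```

Emit:
arm_command(
  commands=[0.06, 0, 0, 0, 0.14, 0.06, 0, 0, 0, 0.034, 0.06, 0, 0, 0, 0, 0.06, 0, 0, 0, 0, 0.06, 0, 0, 0, 0],
)

```text
t: 29.35
position: [0.6166, -0.2628, 0.1534]
tcp_rot: [0.048, 1.57, -0.048]
contact_force: [0.2, 0.9, 0.4]
finger_gap: 0.0602
```

Run:
```python
from h import *
go(.617,-.263,.0075,86.3)
a=np.radians(4.5)
for n in("scene","side"):
    p,d=get_image(n); P=cloud(d,get_calibration(n)); cv2.imwrite(f"pics/{n}2.png",p)
    Q=box(P,.48,.76,.1,.38,.06,.075)-[.611,.2385,0]
    X=Q[:,0]*np.cos(a)+Q[:,1]*np.sin(a); Y=-Q[:,0]*np.sin(a)+Q[:,1]*np.cos(a)
    print(n,len(Q),"z",np.median(Q[:,2]).round(4),cv2.minAreaRect((np.c_[X,Y]*1000).astype(np.float32)))
```

```text
t 29.35 pos [ 0.6166 -0.2628  0.1534] jaw 86.5 q6 -0.46 gap 0.0602 F [0.2 0.9 0.4] tilt -1.000
tool shift [ 1.459e-01 -1.000e-04  3.000e-04] twist rad 0.004
scene 713 z 0.0675 ((43.73149871826172, -3.417816162109375), (42.63145446777344, 160.54612731933594), 1.1025466918945312)
side 339 z 0.0679 ((40.22669982910156, -3.6122894287109375), (162.93246459960938, 38.54482650756836), 89.49575805664062)
```

Emit:
arm_command(
  commands=[0.06, 0.04, 0, 0, 0, 0.06, 0.04, 0, 0, 0, 0.06, 0.04, 0, 0, 0, 0.06, 0.018, 0, 0, 0, 0.06, 0.008, 0, 0, 0],
)

```text
t: 29.95
position: [0.6156, -0.2623, 0.0052]
tcp_rot: [0.049, 1.573, -0.047]
contact_force: [-0.9, -0.1, -0.3]
finger_gap: 0.0596
```

Emit:
arm_command(
  commands=[0.0, 0, 0, 0, 0, 0.0, 0, 0, 0, 0, 0.0, 0, 0, 0, 0, 0.0, 0, 0, 0, 0, 0.0, 0, 0, 0, 0],
)

```text
t: 30.45
position: [0.6173, -0.2632, 0.0086]
tcp_rot: [0.048, 1.568, -0.049]
contact_force: [-0.6, -0.1, 7.3]
finger_gap: 0.0344
```

Emit:
arm_command(
  commands=[0.0, -0.015, 0, 0, 0, 0.0, -0.03, 0, 0, 0, 0.0, -0.04, 0, 0, 0, 0.0, -0.04, 0, 0, 0, 0.0, -0.015, 0, 0, -0.14],
)

```text
t: 30.95
position: [0.6177, -0.2634, 0.1518]
tcp_rot: [-0.064, 1.565, 0.06]
contact_force: [0.5, -0.4, -3.6]
finger_gap: 0.0345
```

Emit:
arm_command(
  commands=[0.0, 0, 0.02, 0, 0, 0.0, 0, 0.04, 0, 0, 0.0, 0, 0.04, 0, 0, 0.0, 0, 0.04, 0, 0, 0.0, 0, 0.04, 0, 0],
)

```text
t: 31.45
position: [0.6016, -0.0811, 0.1467]
tcp_rot: [-0.06, 1.571, 0.06]
contact_force: [1.1, -0.5, -3.9]
finger_gap: 0.0346
```

Emit:
arm_command(
  commands=[0.0, 0, 0.04, -0.002, 0, 0.0, 0, 0.04, -0.002, 0, 0.0, 0, 0.04, -0.002, 0, 0.0, 0, 0.04, 0, 0, 0.0, 0, 0.04, 0, 0],
)

```text
t: 31.95
position: [0.5797, 0.1177, 0.1468]
tcp_rot: [-0.06, 1.571, 0.06]
contact_force: [0.8, 0.5, -2.4]
finger_gap: 0.0344
```

Emit:
arm_command(
  commands=[0.0, 0, 0.04, 0, 0, 0.0, 0, 0.04, 0, 0, 0.0, 0, 0.03, 0, 0, 0.0, 0, 0.01, 0, 0, 0.0, 0, 0, 0, -0.13],
)

```text
t: 32.45
position: [0.5705, 0.2369, 0.1467]
tcp_rot: [-0.164, 1.565, 0.164]
contact_force: [0.3, -0.8, -2.2]
finger_gap: 0.0341
```

Emit:
arm_command(
  commands=[0.0, 0, 0, 0, -0.14, 0.0, 0, 0, 0, -0.14, 0.0, 0, 0, 0, -0.14, 0.0, 0, 0, 0, -0.14, 0.0, 0, 0, 0, -0.14],
)

```text
t: 32.95
position: [0.5709, 0.2349, 0.1468]
tcp_rot: [-0.712, 1.452, 0.712]
contact_force: [0.0, -0.2, -2.1]
finger_gap: 0.0344
```

Emit:
arm_command(
  commands=[0.0, 0, 0, 0, -0.14, 0.0, 0, 0, 0, -0.14, 0.0, 0, 0, 0, -0.14, 0.0, 0, 0, 0, -0.14, 0.0, 0, 0, 0, -0.14],
)

```text
t: 33.45
position: [0.5709, 0.2349, 0.1468]
tcp_rot: [-1.239, 1.19, 1.24]
contact_force: [0.4, 0.1, -2.1]
finger_gap: 0.0343
```

Run:
```python
from h import *
go(.5711,.2374,.055,4.5)
```

```text
t 33.45 pos [0.5709 0.2349 0.1468] jaw -177.6 q6 -1.35 gap 0.0343 F [ 0.4  0.1 -2.1] tilt -1.000
tool shift [ 0.0918 -0.0003  0.0025] twist rad -0.037
```

Emit:
arm_command(
  commands=[0.0, 0.03, 0, 0.0025, -0.037, 0.0, 0.03, 0, 0, 0, 0.0, 0.02, 0, 0, 0, 0.0, 0.009, 0, 0, 0, 0.0, 0.003, 0, 0, 0],
)

```text
t: 33.95
position: [0.5708, 0.2374, 0.0545]
tcp_rot: [-1.263, 1.175, 1.264]
contact_force: [0.9, 0.5, -2.4]
finger_gap: 0.0345
```

Emit:
arm_command(
  commands=[0.0, 0, 0, 0, 0, 0.05, 0, 0, 0, 0, 0.05, 0, 0, 0, 0, 0.05, 0, 0, 0, 0, 0.05, -0.03, 0, 0, 0],
)

```text
t: 34.45
position: [0.5699, 0.2372, 0.0831]
tcp_rot: [-1.262, 1.177, 1.267]
contact_force: [-0.9, 0.5, 0.3]
finger_gap: 0.0499
```

Emit:
arm_command(
  commands=[0.05, -0.04, 0, 0, 0, 0.04, -0.03, 0, -0.02, 0, 0.04, 0, -0.001, -0.04, 0, 0.04, 0, -0.001, -0.04, 0, 0.04, 0, -0.001, -0.04, 0],
)

```text
t: 34.95
position: [0.585, 0.097, 0.156]
tcp_rot: [-1.265, 1.172, 1.263]
contact_force: [1.4, -0.6, 0.5]
finger_gap: 0.0402
```

Emit:
arm_command(
  commands=[0.04, 0, -0.001, -0.04, 0, 0.04, 0, -0.001, -0.04, 0, 0.04, 0, -0.001, -0.04, 0, 0.04, 0, -0.001, -0.04, 0, 0.04, 0, -0.001, -0.04, 0],
)

```text
t: 35.45
position: [0.6048, -0.1025, 0.1558]
tcp_rot: [-1.264, 1.173, 1.263]
contact_force: [0.5, 0.6, 0.5]
finger_gap: 0.04
```

Emit:
arm_command(
  commands=[0.04, 0, -0.002, -0.04, 0, 0.04, 0, -0.002, -0.04, 0, 0.04, 0, 0, -0.027, 0.0, 0.04, 0, 0, 0, 0.135, 0.04, 0, 0, 0, 0.14],
)

```text
t: 35.95
position: [0.6167, -0.2083, 0.1554]
tcp_rot: [-1.055, 1.3, 1.055]
contact_force: [0.1, 0.4, 0.4]
finger_gap: 0.0399
```

Emit:
arm_command(
  commands=[0.04, 0, 0, 0, 0.14, 0.04, 0, 0, 0, 0.14, 0.04, 0, 0, 0, 0.14, 0.04, 0, 0, 0, 0.14, 0.04, 0, 0, 0, 0.14],
)

```text
t: 36.45
position: [0.6168, -0.2073, 0.1557]
tcp_rot: [-0.52, 1.507, 0.52]
contact_force: [0.8, -0.1, 0.2]
finger_gap: 0.04
```

Emit:
arm_command(
  commands=[0.04, 0, 0, 0, 0.14, 0.04, 0, 0, 0, 0.14, 0.04, 0, 0, 0, 0.14, 0.04, 0, 0, 0, 0.14, 0.04, 0, 0, 0, 0.17],
)

```text
out of range: row 5 has 0.17, outside -0.15 to 0.15
```

```bash
cat >> h.py <<'E'
def stack(z0,z1,tag=""):
    a=np.radians(4.5)
    for n in("scene","side"):
        p,d=get_image(n); P=cloud(d,get_calibration(n)); cv2.imwrite(f"pics/{n}{tag}.png",p)
        Q=box(P,.48,.76,.1,.38,z0,z1)-[.611,.2385,0]
        X=Q[:,0]*np.cos(a)+Q[:,1]*np.sin(a); Y=-Q[:,0]*np.sin(a)+Q[:,1]*np.cos(a)
        M=np.zeros((300,300),np.uint8); M[(150-X*1000).astype(int).clip(0,299),(150-Y*1000).astype(int).clip(0,299)]=255
        M=cv2.morphologyEx(M,cv2.MORPH_CLOSE,np.ones((5,5)))
        k,L,S,_=cv2.connectedComponentsWithStats(M)
        for i in range(1,k):
            if S[i,4]<300: continue
            v,u=np.nonzero(L==i); r=cv2.minAreaRect(np.c_[150-v,150-u].astype(np.float32))
            print(n,"x,y mm",np.round(r[0],1),np.round(r[1],1),round(r[2],1))
E
python3 - <<'E'
from h import *
go(.618,-.2075,.006,86.8)
stack(.06,.075,"3")
for n in("scene","side"):
    P=cloud(get_image(n)[1],get_calibration(n))
    for b in ((.35,.53,-.24,-.18,.017,.035),(.35,.53,-.36,-.3,.017,.035)):
        Q=box(P,*b); print(n,len(Q),cv2.minAreaRect((Q[:,:2]*1000).astype(np.float32)) if len(Q) else 0)
E
```

```text
t 36.45 pos [ 0.6168 -0.2073  0.1557] jaw 128.1 q6 -1.11 gap 0.0400 F [ 0.8 -0.1  0.2] tilt -1.000
tool shift [ 0.1497 -0.0009  0.0008] twist rad 0.720
scene x,y mm [43.8 -3. ] [ 40.3 160.4] 0.8
scene x,y mm [-35.6  -0.3] [160.8  39.9] 88.9
side x,y mm [-38.7 -73.2] [20.2 37.5] 86.6
scene 232 ((441.6902160644531, -208.32138061523438), (166.28909301757812, 27.22484016418457), 1.0123125314712524)
scene 98 ((475.39129638671875, -351.6825866699219), (110.01203918457031, 20.577476501464844), 2.6280815601348877)
side 490 ((440.01611328125, -207.38528442382812), (159.67759704589844, 29.294845581054688), 0.3992980122566223)
side 358 ((451.3416748046875, -350.7334289550781), (156.8240203857422, 18.43138313293457), 0.06771907210350037)
```

Emit:
arm_command(
  commands=[0.04, 0, 0, 0, 0.144, 0.04, 0, 0, 0, 0.144, 0.04, 0, 0, 0, 0.144, 0.04, 0, 0, 0, 0.144, 0.04, 0, 0, 0, 0.144],
)

```text
t: 37.15
position: [0.6167, -0.2072, 0.1554]
tcp_rot: [0.04, 1.57, -0.041]
contact_force: [-0.6, 0.5, -0.2]
finger_gap: 0.0403
```

Emit:
arm_command(
  commands=[0.04, 0.04, 0, 0, 0, 0.04, 0.04, 0, 0, 0, 0.04, 0.04, 0, 0, 0, 0.04, 0.02, 0, 0, 0, 0.04, 0.0095, 0, 0, 0],
  grip_force=50,
)

```text
t: 37.65
position: [0.6157, -0.2067, 0.0038]
tcp_rot: [0.037, 1.573, -0.036]
contact_force: [0.1, -0.2, 0.2]
finger_gap: 0.04
```

Emit:
arm_command(
  commands=[0.0, 0, 0, 0, 0, 0.0, 0, 0, 0, 0, 0.0, 0, 0, 0, 0, 0.0, 0, 0, 0, 0, 0.0, 0, 0, 0, 0],
)

```text
t: 38.15
position: [0.6173, -0.2075, 0.007]
tcp_rot: [0.038, 1.569, -0.04]
contact_force: [-1.2, -0.6, 7.2]
finger_gap: 0.0121
```

Emit:
arm_command(
  commands=[0.0, -0.015, 0, 0, 0, 0.0, -0.03, 0, 0, 0, 0.0, -0.04, 0, 0, 0, 0.0, -0.04, 0, 0, 0, 0.0, -0.02, 0, 0, -0.134],
)

```text
t: 38.65
position: [0.6176, -0.2076, 0.1549]
tcp_rot: [-0.068, 1.566, 0.065]
contact_force: [0.3, -0.5, -0.9]
finger_gap: 0.012
```

Emit:
arm_command(
  commands=[0.0, 0, 0.02, 0.003, 0, 0.0, 0, 0.04, 0.003, 0, 0.0, 0, 0.04, 0.003, 0, 0.0, 0, 0.04, 0.003, 0, 0.0, 0, 0.04, 0.003, 0],
)

```text
t: 39.15
position: [0.6157, -0.0241, 0.1501]
tcp_rot: [-0.064, 1.571, 0.065]
contact_force: [0.8, 0.1, -0.3]
finger_gap: 0.0124
```

Emit:
arm_command(
  commands=[0.0, 0, 0.04, 0.003, 0, 0.0, 0, 0.04, 0.003, 0, 0.0, 0, 0.04, 0.003, 0, 0.0, 0, 0.04, 0.003, 0, 0.0, 0, 0.04, 0.002, 0],
)

```text
t: 39.65
position: [0.6126, 0.1763, 0.15]
tcp_rot: [-0.065, 1.571, 0.065]
contact_force: [0.3, -1.4, 0.2]
finger_gap: 0.0118
```

Emit:
arm_command(
  commands=[0.0, 0, 0.04, 0, 0, 0.0, 0, 0.04, 0, 0, 0.0, 0, 0.03, 0, 0, 0.0, 0, 0.01, 0, 0, 0.0, 0, 0, 0, 0],
)

```text
t: 40.15
position: [0.6026, 0.2949, 0.1499]
tcp_rot: [-0.067, 1.571, 0.067]
contact_force: [0.1, -0.2, -0.8]
finger_gap: 0.0121
```

Run:
```python
from h import *
go(.6067,.2933,.0745,94.5)
p,d=get_image("wrist"); c=get_calibration("wrist")
a=cv2.resize(p,(800,500)); cv2.imwrite("pics/wr4.png",a)
```

```text
t 40.15 pos [0.6026 0.2949 0.1499] jaw 94.9 q6 0.25 gap 0.0121 F [ 0.1 -0.2 -0.8] tilt -1.000
tool shift [ 0.0754 -0.0019  0.0041] twist rad 0.006
```

Emit:
arm_command(
  commands=[0.0, 0.03, -0.002, 0.004, 0.006, 0.0, 0.025, 0, 0, 0, 0.0, 0.013, 0, 0, 0, 0.0, 0.007, 0, 0, 0, 0.0, 0.001, 0, 0, 0],
)

```text
t: 40.7
position: [0.6079, 0.2911, 0.0753]
tcp_rot: [-0.061, 1.57, 0.061]
contact_force: [0.3, -0.7, 0.6]
finger_gap: 0.0119
```

Emit:
arm_command(
  commands=[0.0, 0, 0, 0, 0, 0.035, 0, 0, 0, 0, 0.035, 0, 0, 0, 0, 0.035, 0, 0, 0, 0, 0.035, -0.03, 0, 0, 0],
)

```text
t: 41.2
position: [0.606, 0.2912, 0.102]
tcp_rot: [-0.063, 1.575, 0.06]
contact_force: [0.2, -0.5, 0.4]
finger_gap: 0.0351
```

Emit:
arm_command(
  commands=[0.04, -0.05, 0, 0, 0, 0.04, 0, -0.02, -0.002, 0, 0.04, 0, -0.04, -0.003, 0, 0.04, 0, -0.04, -0.003, 0, 0.04, 0, -0.04, -0.003, 0],
)

```text
t: 41.7
position: [0.6075, 0.15, 0.155]
tcp_rot: [-0.062, 1.569, 0.062]
contact_force: [0.4, -0.7, 0.2]
finger_gap: 0.0402
```

Emit:
arm_command(
  commands=[0.04, 0, -0.04, -0.003, 0, 0.04, 0, -0.04, -0.003, 0, 0.04, 0, -0.04, -0.003, 0, 0.04, 0, -0.04, -0.003, 0, 0.04, 0, -0.04, -0.003, 0],
)

```text
t: 42.2
position: [0.6082, -0.0509, 0.155]
tcp_rot: [-0.062, 1.569, 0.061]
contact_force: [0.9, 0.9, 0.1]
finger_gap: 0.0397
```

Emit:
arm_command(
  commands=[0.04, 0, -0.04, -0.003, 0, 0.04, 0, -0.04, -0.003, 0, 0.04, 0, -0.04, -0.003, 0, 0.04, 0, -0.04, -0.003, 0, 0.04, 0, -0.04, -0.003, 0],
)

```text
t: 42.7
position: [0.6088, -0.2515, 0.155]
tcp_rot: [-0.062, 1.569, 0.061]
contact_force: [0.7, 0.6, 0.0]
finger_gap: 0.0401
```

Emit:
arm_command(
  commands=[0.04, 0, -0.04, 0, 0, 0.04, 0, -0.04, 0, 0.131, 0.04, 0, 0, 0, 0, 0.04, 0, 0, 0, 0, 0.04, 0, 0, 0, 0],
)

```text
t: 43.2
position: [0.6152, -0.3286, 0.1549]
tcp_rot: [0.04, 1.57, -0.04]
contact_force: [0.1, -0.3, -0.4]
finger_gap: 0.04
```

Run:
```python
from h import *
go(.6145,-.328,.006,87)
stack(.071,.09,"4")
a=cv2.imread("pics/scene4.png")[165:325,320:460]; 
P=cloud(get_image("side")[1],get_calibration("side"))
s=cv2.imread("pics/side4.png"); o=ortho(s,get_calibration("side"),.02,.33,.73,-.42,-.10,.001)
b=cv2.resize(o,(400,500)); a=cv2.resize(a,(400,457),interpolation=cv2.INTER_CUBIC)
a=cv2.copyMakeBorder(a,0,43,0,0,cv2.BORDER_CONSTANT); cv2.imwrite("pics/r4.png",np.hstack([a,b]))
```

```text
t 43.20 pos [ 0.6152 -0.3286  0.1549] jaw 87.1 q6 -0.56 gap 0.0400 F [ 0.1 -0.3 -0.4] tilt -1.000
tool shift [ 0.1489  0.0006 -0.0007] twist rad 0.001
scene x,y mm [47.  52.6] [16.3 63.9] 89.0
scene x,y mm [-30.5  52. ] [14. 89.] 90.0
side x,y mm [10.5 50.2] [133.1  17.9] 1.2
```

View pics/r4.png

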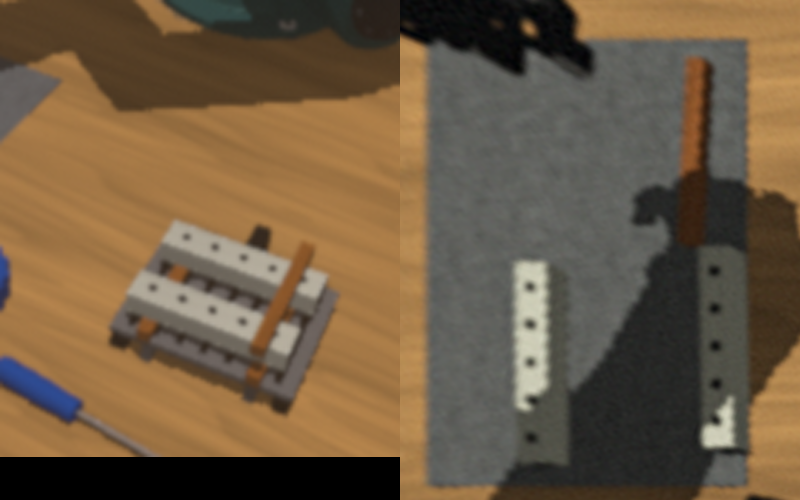

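The left panel shows one upper stick lying across both wide rails, which sit level, with the tray handle still in place. The right panel shows that narrow rail b was knocked to about (0.454, -0.358), and its end now sits close to the last stick. Grasping that stick.

Emit:
arm_command(
  commands=[0.04, 0.04, 0, 0, 0, 0.04, 0.04, 0, 0, 0, 0.04, 0.04, 0, 0, 0, 0.04, 0.02, 0, 0, 0, 0.04, 0.0085, 0, 0, 0],
)

```text
t: 43.85
position: [0.6144, -0.3281, 0.0043]
tcp_rot: [0.042, 1.573, -0.039]
contact_force: [-0.4, -0.6, -0.2]
finger_gap: 0.0402
```

Emit:
arm_command(
  commands=[0.0, 0, 0, 0, 0, 0.0, 0, 0, 0, 0, 0.0, 0, 0, 0, 0, 0.0, 0, 0, 0, 0, 0.0, 0, 0, 0, 0],
)

```text
t: 44.35
position: [0.616, -0.3299, 0.0077]
tcp_rot: [0.04, 1.568, -0.042]
contact_force: [-0.9, 1.2, 7.4]
finger_gap: 0.0119
```

Emit:
arm_command(
  commands=[0.0, -0.015, 0, 0, 0, 0.0, -0.03, 0, 0, 0, 0.0, -0.04, 0, 0, 0, 0.0, -0.04, 0, 0, 0, 0.0, -0.02, 0, 0, -0.131],
)

```text
t: 44.85
position: [0.6161, -0.3301, 0.1557]
tcp_rot: [-0.064, 1.566, 0.06]
contact_force: [-0.0, 0.2, -0.1]
finger_gap: 0.0121
```

Emit:
arm_command(
  commands=[0.0, 0, 0.02, 0.004, 0, 0.0, 0, 0.04, 0.004, 0, 0.0, 0, 0.04, 0.004, 0, 0.0, 0, 0.04, 0.004, 0, 0.0, 0, 0.04, 0.004, 0],
)

```text
t: 45.35
position: [0.6205, -0.146, 0.1507]
tcp_rot: [-0.059, 1.571, 0.06]
contact_force: [0.9, -0.2, -0.7]
finger_gap: 0.0121
```

Emit:
arm_command(
  commands=[0.0, 0, 0.04, 0.004, 0, 0.0, 0, 0.04, 0.004, 0, 0.0, 0, 0.04, 0.004, 0, 0.0, 0, 0.04, 0.004, 0, 0.0, 0, 0.04, 0.004, 0],
)

```text
t: 45.85
position: [0.6245, 0.0549, 0.1507]
tcp_rot: [-0.06, 1.571, 0.06]
contact_force: [0.6, -0.7, 0.4]
finger_gap: 0.012
```

Emit:
arm_command(
  commands=[0.0, 0, 0.04, 0.002, 0, 0.0, 0, 0.04, 0, 0, 0.0, 0, 0.035, 0, 0, 0.0, 0, 0.015, 0, 0, 0.0, 0, 0, 0, 0],
)

```text
t: 46.35
position: [0.6163, 0.1843, 0.1507]
tcp_rot: [-0.062, 1.571, 0.063]
contact_force: [0.8, -0.7, -1.6]
finger_gap: 0.0121
```

Run:
```python
from h import *
go(.6153,.1837,.0745,94.5)
```

```text
t 46.35 pos [0.6163 0.1843 0.1507] jaw 94.6 q6 0.08 gap 0.0121 F [ 0.8 -0.7 -1.6] tilt -1.000
tool shift [ 0.0762 -0.0005 -0.001 ] twist rad 0.001
```

Emit:
arm_command(
  commands=[0.0, 0.03, 0, -0.001, 0, 0.0, 0.025, 0, 0, 0, 0.0, 0.013, 0, 0, 0, 0.0, 0.007, 0, 0, 0, 0.0, 0.001, 0, 0, 0],
)

```text
t: 46.85
position: [0.6162, 0.1811, 0.0757]
tcp_rot: [-0.06, 1.57, 0.06]
contact_force: [-5.7, -1.8, 11.9]
finger_gap: 0.0118
```

Emit:
arm_command(
  commands=[0.0, 0, 0, 0, 0, 0.035, 0, 0, 0, 0, 0.035, 0, 0, 0, 0, 0.035, 0, 0, 0, 0, 0.035, -0.03, 0, 0, 0],
)

```text
t: 47.35
position: [0.6145, 0.1817, 0.1025]
tcp_rot: [-0.062, 1.576, 0.061]
contact_force: [0.3, -0.5, -0.5]
finger_gap: 0.0352
```

Emit:
arm_command(
  commands=[0.05, -0.05, 0, 0, 0, 0.05, 0, -0.018, -0.01, 0, 0.05, 0, -0.04, -0.0215, 0, 0.05, 0, -0.04, -0.0215, 0, 0.05, 0, -0.04, -0.0215, 0],
)

```text
t: 47.85
position: [0.5519, 0.0376, 0.1553]
tcp_rot: [-0.062, 1.57, 0.062]
contact_force: [0.4, -0.3, -0.0]
finger_gap: 0.05
```

Emit:
arm_command(
  commands=[0.05, 0, -0.04, -0.0215, 0, 0.05, 0, -0.04, -0.0215, 0, 0.05, 0, -0.04, -0.0215, 0, 0.05, 0, -0.04, -0.0215, 0, 0.05, 0, -0.04, -0.0215, 0],
)

```text
t: 48.35
position: [0.4603, -0.1706, 0.1555]
tcp_rot: [-0.062, 1.569, 0.061]
contact_force: [1.3, -0.1, -1.1]
finger_gap: 0.0498
```

Emit:
arm_command(
  commands=[0.05, 0, -0.039, -0.0225, 0, 0.05, 0, 0, 0, 0.07, 0.05, 0, 0, 0, 0, 0.05, 0, 0, 0, 0, 0.05, 0, 0, 0, 0],
)

```text
t: 48.85
position: [0.4422, -0.2089, 0.1553]
tcp_rot: [-0.009, 1.571, 0.009]
contact_force: [-0.4, -0.7, 0.1]
finger_gap: 0.0497
```

Run:
```python
from h import *
go(.441,-.208,.0075,90.5)
stack(.071,.09,"5")
o,p,d,c=wr("w5",0.024,0.33,0.58,-0.42,-0.14,0.0005)
cv2.imwrite("pics/w5.png",o)
```

```text
t 48.85 pos [ 0.4422 -0.2089  0.1553] jaw 90.6 q6 -0.62 gap 0.0497 F [-0.4 -0.7  0.1] tilt -1.000
tool shift [ 0.1478  0.0009 -0.0012] twist rad 0.002
scene x,y mm [ 13.5 -58.5] [131.  15.] -0.0
scene x,y mm [ 9.  54.1] [ 19.1 138. ] 89.6
side x,y mm [ 49.5 -62. ] [51. 14.] 0.0
```

View pics/w5.png

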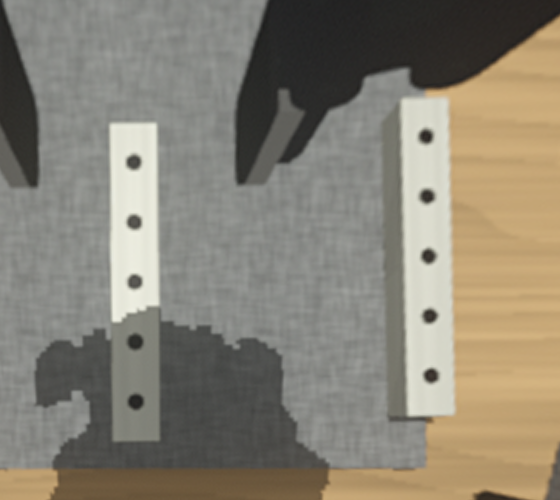

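Narrow rail a is at (0.439, -0.2075), yaw about 0.3° (centre pixel (135,282)). Narrow rail b is at (0.452, -0.354), yaw about 1° (centre pixel (428,256)). Both upper sticks are down. Grasping rail a.

Emit:
arm_command(
  commands=[0.05, 0.04, 0.001, -0.002, 0, 0.05, 0.04, 0, 0, 0, 0.05, 0.04, 0, 0, 0, 0.05, 0.02, 0, 0, 0, 0.05, 0.0075, 0, 0, 0],
  grip_force=70,
)

```text
t: 49.5
position: [0.439, -0.2076, 0.006]
tcp_rot: [-0.006, 1.573, 0.009]
contact_force: [0.3, 0.6, 1.1]
finger_gap: 0.0503
```

Emit:
arm_command(
  commands=[0.0, 0, 0, 0, 0, 0.0, 0, 0, 0, 0, 0.0, 0, 0, 0, 0, 0.0, 0, 0, 0, 0, 0.0, 0, 0, 0, 0],
)

```text
t: 50.0
position: [0.4405, -0.2091, 0.0089]
tcp_rot: [-0.007, 1.569, 0.006]
contact_force: [-1.3, 1.8, 9.7]
finger_gap: 0.0223
```

Emit:
arm_command(
  commands=[0.0, -0.015, 0, 0, 0, 0.0, -0.035, 0, 0, 0, 0.0, -0.045, 0, 0, 0, 0.0, -0.045, 0, 0, 0, 0.0, -0.025, 0, 0, -0.068],
)

```text
t: 50.5
position: [0.4405, -0.2091, 0.1768]
tcp_rot: [-0.062, 1.566, 0.058]
contact_force: [0.3, -0.5, -1.2]
finger_gap: 0.0222
```

Emit:
arm_command(
  commands=[0.0, 0, 0.02, 0.012, 0, 0.0, 0, 0.04, 0.023, 0, 0.0, 0, 0.04, 0.023, 0, 0.0, 0, 0.04, 0.023, 0, 0.0, 0, 0.04, 0.023, 0],
)

```text
t: 51.0
position: [0.5304, -0.0195, 0.1736]
tcp_rot: [-0.06, 1.569, 0.059]
contact_force: [0.1, -0.8, -2.2]
finger_gap: 0.0219
```

Emit:
arm_command(
  commands=[0.0, 0, 0.04, 0.023, 0, 0.0, 0, 0.04, 0.023, 0, 0.0, 0, 0.04, 0.023, 0, 0.0, 0, 0.04, 0.023, 0, 0.0, 0, 0.04, 0.023, 0],
)

```text
t: 51.5
position: [0.6298, 0.1889, 0.1735]
tcp_rot: [-0.06, 1.569, 0.06]
contact_force: [1.6, -1.0, -1.4]
finger_gap: 0.0219
```

Emit:
arm_command(
  commands=[0.0, 0, 0.03, 0.015, 0, 0.0, 0, 0.021, 0.01, 0, 0.0, 0, 0, 0, -0.13, 0.0, 0, 0, 0, -0.14, 0.0, 0, 0, 0, -0.14],
)

```text
t: 52.0
position: [0.6503, 0.24, 0.1732]
tcp_rot: [-0.386, 1.536, 0.386]
contact_force: [-0.2, 0.7, -1.5]
finger_gap: 0.0227
```

Emit:
arm_command(
  commands=[0.0, 0, 0, 0, -0.14, 0.0, 0, 0, 0, -0.14, 0.0, 0, 0, 0, -0.14, 0.0, 0, 0, 0, -0.14, 0.0, 0, 0, 0, -0.14],
)

```text
t: 52.5
position: [0.6503, 0.2397, 0.1734]
tcp_rot: [-0.926, 1.364, 0.926]
contact_force: [-0.0, 0.2, -0.9]
finger_gap: 0.0222
```

Emit:
arm_command(
  commands=[0.0, 0, 0, 0, -0.14, 0.0, 0, 0, 0, -0.14, 0.0, 0, 0, 0, -0.14, 0.0, 0, 0, 0, -0.04, 0.0, 0, 0, 0, 0],
)

```text
t: 53.0
position: [0.6503, 0.2397, 0.1733]
tcp_rot: [-1.265, 1.172, 1.265]
contact_force: [-0.3, -0.8, -0.6]
finger_gap: 0.0222
```

Run:
```python
from h import *
go(.6509,.2416,.0925,4.5)
for n in("scene","side"):
    p,d=get_image(n); cv2.imwrite(f"pics/{n}6.png",p)
a=cv2.imread("pics/scene6.png")[160:320,330:470]; b=cv2.imread("pics/side6.png")[60:220,250:390]
cv2.imwrite("pics/r6.png",cv2.resize(np.hstack([a,b]),(800,457),interpolation=cv2.INTER_CUBIC))
```

```text
t 53.00 pos [0.6503 0.2397 0.1733] jaw -175.6 q6 -1.41 gap 0.0222 F [-0.3 -0.8 -0.6] tilt -1.000
tool shift [ 0.0808 -0.0007  0.0019] twist rad -0.003
```

View pics/r6.png

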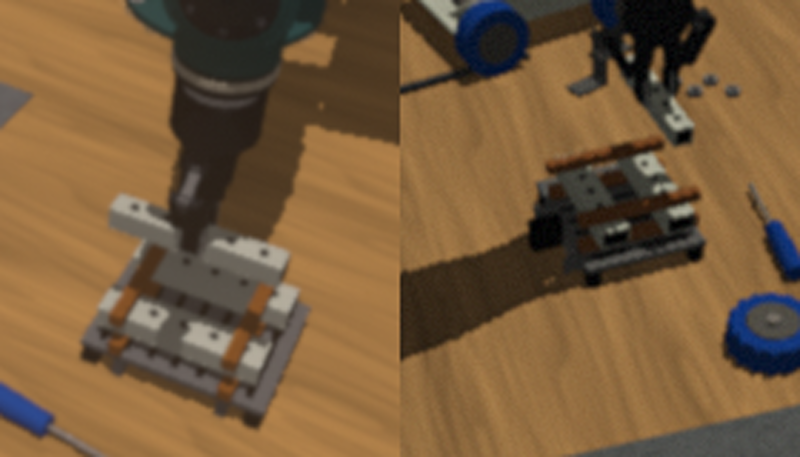

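Rail a is held level above the stack, and both upper sticks lie front to back across the wide rails. Lowering it.

Emit:
arm_command(
  commands=[0.0, 0.03, -0.001, 0.002, 0, 0.0, 0.025, 0, 0, 0, 0.0, 0.015, 0, 0, 0, 0.0, 0.008, 0, 0, 0, 0.0, 0.003, 0, 0, 0],
)

```text
t: 53.6
position: [0.651, 0.2417, 0.0914]
tcp_rot: [-1.264, 1.173, 1.264]
contact_force: [0.0, -0.2, -1.3]
finger_gap: 0.0223
```

Emit:
arm_command(
  commands=[0.0, 0, 0, 0, 0, 0.04, 0, 0, 0, 0, 0.04, 0, 0, 0, 0, 0.04, 0, 0, 0, 0, 0.04, -0.03, 0, 0, 0],
)

```text
t: 54.1
position: [0.6495, 0.2413, 0.1191]
tcp_rot: [-1.263, 1.177, 1.268]
contact_force: [1.1, -0.1, 0.5]
finger_gap: 0.0404
```

Emit:
arm_command(
  commands=[0.05, -0.04, 0, 0, 0, 0.05, -0.01, 0.009, -0.02, 0, 0.05, 0, 0.017, -0.04, 0, 0.05, 0, 0.017, -0.04, 0, 0.05, 0, 0.017, -0.04, 0],
)

```text
t: 54.6
position: [0.6009, 0.096, 0.1718]
tcp_rot: [-1.265, 1.172, 1.264]
contact_force: [0.5, -1.1, -0.2]
finger_gap: 0.05
```

Emit:
arm_command(
  commands=[0.05, 0, 0.017, -0.04, 0, 0.05, 0, 0.017, -0.04, 0, 0.05, 0, 0.017, -0.04, 0, 0.05, 0, 0.017, -0.04, 0, 0.05, 0, 0.017, -0.04, 0],
)

```text
t: 55.1
position: [0.531, -0.11, 0.1719]
tcp_rot: [-1.265, 1.173, 1.264]
contact_force: [0.6, -1.1, 0.2]
finger_gap: 0.05
```

Emit:
arm_command(
  commands=[0.05, 0, 0.017, -0.04, 0, 0.05, 0, 0.017, -0.04, 0, 0.05, 0, 0.017, -0.04, 0, 0.05, 0, 0.017, -0.04, 0, 0.05, 0, 0.017, -0.04, 0],
)

```text
t: 55.6
position: [0.4612, -0.3158, 0.1719]
tcp_rot: [-1.265, 1.173, 1.264]
contact_force: [1.0, -0.3, 0.1]
finger_gap: 0.05
```

Emit:
arm_command(
  commands=[0.05, 0, 0.015, -0.037, 0, 0.05, 0, 0, 0, 0.13, 0.05, 0, 0, 0, 0.14, 0.05, 0, 0, 0, 0.14, 0.05, 0, 0, 0, 0.14],
)

```text
t: 56.1
position: [0.4497, -0.3523, 0.1717]
tcp_rot: [-0.848, 1.399, 0.848]
contact_force: [-0.8, 0.6, -0.1]
finger_gap: 0.05
```

Emit:
arm_command(
  commands=[0.05, 0, 0, 0, 0.14, 0.05, 0, 0, 0, 0.14, 0.05, 0, 0, 0, 0.14, 0.05, 0, 0, 0, 0.14, 0.05, 0, 0, 0, 0.14],
)

```text
t: 56.6
position: [0.4498, -0.3521, 0.1718]
tcp_rot: [-0.306, 1.549, 0.306]
contact_force: [-0.2, 0.3, -0.5]
finger_gap: 0.0495
```

Emit:
arm_command(
  commands=[0.05, 0, 0, 0, 0.14, 0.05, 0, 0, 0, 0.14, 0.05, 0, 0, 0, 0.1, 0.05, 0, 0, 0, 0, 0.05, 0, 0, 0, 0],
)

```text
t: 57.1
position: [0.45, -0.3521, 0.1718]
tcp_rot: [-0.015, 1.571, 0.015]
contact_force: [0.4, 0.3, 0.6]
finger_gap: 0.0504
```

Run:
```python
from h import *
go(.452,-.354,.0075,91)
stack(.099,.112,"7")
for n in("scene","side"):
    P=cloud(get_image(n)[1],get_calibration(n))
    Q=box(P,.34,.56,-.40,-.31,.017,.035); print(n,len(Q),cv2.minAreaRect((Q[:,:2]*1000).astype(np.float32)) if len(Q) else 0)
```

```text
t 57.10 pos [ 0.45   -0.3521  0.1718] jaw 91.1 q6 -0.83 gap 0.0504 F [0.4 0.3 0.6] tilt -1.000
tool shift [ 0.1643 -0.0019  0.0019] twist rad 0.002
scene x,y mm [44.5 -2. ] [162.1  28.9] 89.1
scene 218 ((454.24560546875, -355.8002014160156), (165.2361602783203, 31.012197494506836), 1.3205583095550537)
side 599 ((453.1304626464844, -354.817138671875), (160.67103576660156, 28.295364379882812), 0.8030768632888794)
```

Emit:
arm_command(
  commands=[0.05, 0.04, -0.003, 0.0035, 0, 0.05, 0.04, 0, 0, 0, 0.05, 0.04, 0, 0, 0, 0.05, 0.03, 0, 0, 0, 0.05, 0.014, 0, 0, 0],
)

```text
t: 57.8
position: [0.4528, -0.354, 0.0051]
tcp_rot: [-0.012, 1.573, 0.015]
contact_force: [0.5, -0.5, 1.0]
finger_gap: 0.0503
```

Emit:
arm_command(
  commands=[0.0, 0, 0, 0, 0, 0.0, 0, 0, 0, 0, 0.0, 0, 0, 0, 0, 0.0, 0, 0, 0, 0, 0.0, 0, 0, 0, 0],
)

```text
t: 58.3
position: [0.4541, -0.3553, 0.0084]
tcp_rot: [-0.013, 1.57, 0.012]
contact_force: [-0.6, 0.3, -1.7]
finger_gap: 0.0218
```

Emit:
arm_command(
  commands=[0.0, -0.015, 0, 0, 0, 0.0, -0.035, 0, 0, 0, 0.0, -0.045, 0, 0, 0, 0.0, -0.045, 0, 0, 0, 0.0, -0.025, 0, 0, -0.06],
)

```text
t: 58.8
position: [0.4544, -0.3556, 0.1767]
tcp_rot: [-0.063, 1.567, 0.058]
contact_force: [-0.8, -0.5, -2.1]
finger_gap: 0.0221
```

Emit:
arm_command(
  commands=[0.0, 0, 0.02, 0.005, 0, 0.0, 0, 0.04, 0.0115, 0, 0.0, 0, 0.04, 0.0115, 0, 0.0, 0, 0.04, 0.0115, 0, 0.0, 0, 0.04, 0.0115, 0],
)

```text
t: 59.3
position: [0.4905, -0.1693, 0.1721]
tcp_rot: [-0.059, 1.571, 0.06]
contact_force: [0.3, -0.1, -2.3]
finger_gap: 0.0222
```

Emit:
arm_command(
  commands=[0.0, 0, 0.04, 0.0115, 0, 0.0, 0, 0.04, 0.0115, 0, 0.0, 0, 0.04, 0.0115, 0, 0.0, 0, 0.04, 0.0115, 0, 0.0, 0, 0.04, 0.0115, 0],
)

```text
t: 59.8
position: [0.5324, 0.0345, 0.1721]
tcp_rot: [-0.059, 1.571, 0.06]
contact_force: [1.1, 0.0, -1.0]
finger_gap: 0.0223
```

Emit:
arm_command(
  commands=[0.0, 0, 0.04, 0.0115, 0, 0.0, 0, 0.04, 0.0115, 0, 0.0, 0, 0.04, 0.0115, 0, 0.0, 0, 0.04, 0.0115, 0, 0.0, 0, 0.039, 0.011, 0],
)

```text
t: 60.3
position: [0.5739, 0.2372, 0.1719]
tcp_rot: [-0.06, 1.571, 0.06]
contact_force: [0.3, -0.8, -1.4]
finger_gap: 0.0223
```

Emit:
arm_command(
  commands=[0.0, 0, 0, 0, -0.14, 0.0, 0, 0, 0, -0.14, 0.0, 0, 0, 0, -0.14, 0.0, 0, 0, 0, -0.14, 0.0, 0, 0, 0, -0.14],
)

```text
t: 60.8
position: [0.5738, 0.2353, 0.1718]
tcp_rot: [-0.611, 1.484, 0.611]
contact_force: [-0.5, 0.2, -1.6]
finger_gap: 0.0224
```

Emit:
arm_command(
  commands=[0.0, 0, 0, 0, -0.14, 0.0, 0, 0, 0, -0.14, 0.0, 0, 0, 0, -0.14, 0.0, 0, 0, 0, -0.14, 0.0, 0, 0, 0, -0.14],
)

```text
t: 61.3
position: [0.5738, 0.2353, 0.1718]
tcp_rot: [-1.143, 1.251, 1.144]
contact_force: [-0.1, 0.6, -2.2]
finger_gap: 0.0221
```

Emit:
arm_command(
  commands=[0.0, 0, 0, 0, -0.14, 0.0, 0, 0, 0, -0.03, 0.0, 0, 0, 0, 0, 0.0, 0, 0, 0, 0, 0.0, 0, 0, 0, 0],
)

```text
t: 61.8
position: [0.5746, 0.2349, 0.1726]
tcp_rot: [-1.263, 1.174, 1.263]
contact_force: [0.9, -0.5, -1.7]
finger_gap: 0.0226
```

Run:
```python
from h import *
go(.5731,.2355,.0925,4.5)
stack(.099,.112,"8")
```

```text
t 61.80 pos [0.5746 0.2349 0.1726] jaw -175.8 q6 -1.39 gap 0.0226 F [ 0.9 -0.5 -1.7] tilt -1.000
tool shift [0.0801 0.0015 0.0007] twist rad -0.005
scene x,y mm [44. -2.] [160.  28.] 90.0
```

The reading twitched slightly in that last call, which may have been the grip slackening. I'll check how the rail hangs before lowering it.

Run:
```python
from h import *
go(.5731,.2355,.0925,4.5)
a=cv2.imread("pics/scene8.png")[160:320,330:470]; b=cv2.imread("pics/side8.png")[60:220,250:390]
cv2.imwrite("pics/r8.png",cv2.resize(np.hstack([a,b]),(800,457),interpolation=cv2.INTER_CUBIC))
for n in("scene","side"):
    c=get_calibration(n);p,d=get_image(n); Q=box(cloud(d,c),.54,.61,.1,.38,.12,.20)
    r=[]
    for y0 in np.arange(.14,.34,.02):
        m=(Q[:,1]>y0)&(Q[:,1]<y0+.02); 
        if m.sum()>3: r.append((round(y0+.01,2),round(np.percentile(Q[m,2],90),3)))
    print(n,r)
```

```text
t 61.90 pos [0.5748 0.2349 0.1728] jaw -175.8 q6 -1.39 gap 0.0224 F [ 0.6 -0.2 -1.2] tilt -1.000
tool shift [0.0803 0.0016 0.0007] twist rad -0.004
scene [(np.float64(0.15), np.float64(0.189)), (np.float64(0.17), np.float64(0.189)), (np.float64(0.19), np.float64(0.189)), (np.float64(0.21), np.float64(0.188)), (np.float64(0.23), np.float64(0.198)), (np.float64(0.25), np.float64(0.193)), (np.float64(0.27), np.float64(0.19)), (np.float64(0.29), np.float64(0.189)), (np.float64(0.31), np.float64(0.189))]
side [(np.float64(0.15), np.float64(0.19)), (np.float64(0.17), np.float64(0.19)), (np.float64(0.19), np.float64(0.191)), (np.float64(0.21), np.float64(0.191)), (np.float64(0.23), np.float64(0.198)), (np.float64(0.25), np.float64(0.193)), (np.float64(0.27), np.float64(0.189)), (np.float64(0.29), np.float64(0.189)), (np.float64(0.31), np.float64(0.19))]
```

View pics/r8.png

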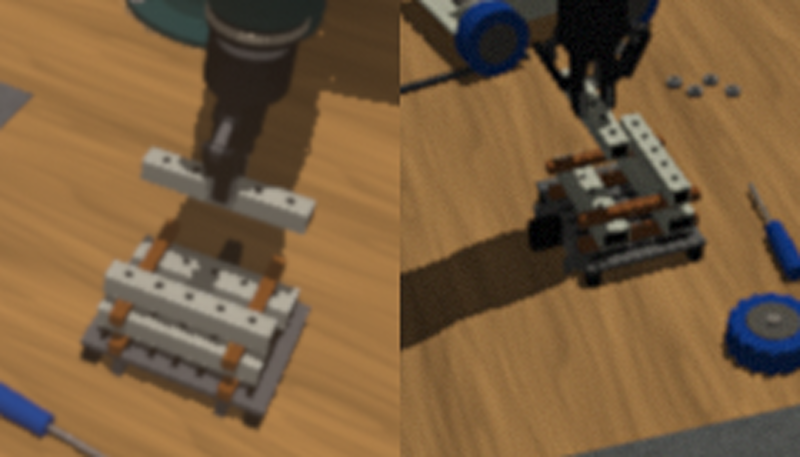

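The rail hangs level, with its top at 0.189–0.190 all along, and its bottom is about 7 mm below the TCP. Lowering to about 0.0905 and releasing.

Emit:
arm_command(
  commands=[0.0, 0.03, 0.0015, 0.001, 0, 0.0, 0.025, 0, 0, 0, 0.0, 0.015, 0, 0, 0, 0.0, 0.008, 0, 0, 0, 0.0, 0.004, 0, 0, 0],
)

```text
t: 62.5
position: [0.5732, 0.2357, 0.0904]
tcp_rot: [-1.264, 1.173, 1.265]
contact_force: [-0.0, -0.4, -1.2]
finger_gap: 0.0223
```

Emit:
arm_command(
  commands=[0.0, 0, 0, 0, 0, 0.04, 0, 0, 0, 0, 0.04, 0, 0, 0, 0, 0.04, 0, 0, 0, 0, 0.04, -0.03, 0, 0, 0],
)

```text
t: 63.0
position: [0.5716, 0.2353, 0.1184]
tcp_rot: [-1.263, 1.177, 1.268]
contact_force: [0.2, 1.1, 0.3]
finger_gap: 0.0401
```

Emit:
arm_command(
  commands=[0.04, -0.04, 0, 0, 0, 0.04, -0.04, 0, 0, 0, 0.04, 0, 0, -0.04, 0, 0.04, 0, 0, -0.04, 0, 0.04, 0, 0, -0.04, 0],
)

```text
t: 63.5
position: [0.5824, 0.115, 0.2013]
tcp_rot: [-1.266, 1.171, 1.264]
contact_force: [1.5, 0.5, -0.7]
finger_gap: 0.0401
```

Emit:
arm_command(
  commands=[0.04, 0, 0, -0.04, 0, 0.04, 0, 0, -0.04, 0, 0.04, 0, 0, -0.04, 0, 0.04, 0, 0, -0.04, 0, 0.04, 0, 0, 0, 0],
)

```text
t: 64.0
position: [0.5947, -0.0476, 0.2009]
tcp_rot: [-1.263, 1.175, 1.261]
contact_force: [0.2, 0.3, -0.5]
finger_gap: 0.0397
```

Run:
```python
from h import *
go()
stack(.099,.112,"9")
a=np.radians(4.5); f=lambda x,y:(.611+x*np.cos(a)-y*np.sin(a),.2385+x*np.sin(a)+y*np.cos(a),4.5)
rs=[((*f(0,0),.150,.184,.03),(0,0,255)),((*f(-.099,0),.04,.018,.044),(255,255,0))]
A,d,c=overlay("scene",rs,(330,170,470,320),4); B,_,_=overlay("side",rs,(240,80,380,230),4)
m=np.hstack([A,B]); cv2.imwrite("pics/fin.png",cv2.resize(m,(800,429)))
for n in("scene","side"):
    P=cloud(get_image(n)[1],get_calibration(n))
    Q=box(P,.47,.54,.20,.26,.038,.05); Q=Q[:,:2]-[.611,.2385]
    X=Q@[np.cos(a),np.sin(a)];Y=Q@[-np.sin(a),np.cos(a)]; m=X<-.078
    print(n,"handle top",m.sum(),X[m].min() if m.any() else 0,X[m].max() if m.any() else 0,Y[m].mean() if m.any() else 0)
```

```text
t 64.00 pos [ 0.5947 -0.0476  0.2009] jaw -175.9 q6 -1.86 gap 0.0397 F [ 0.2  0.3 -0.5] tilt -1.000
tool shift [0. 0. 0.] twist rad 0.000
scene x,y mm [43.5 -1.5] [159.  29.] 90.0
scene x,y mm [-34.5  -2.5] [ 31. 161.] 0.0
scene handle top 3 -0.11846105707313637 -0.1159732419517632 -0.005042545495171086
side handle top 48 -0.1166559818320738 -0.079667413686613 -0.0033808342966764973
```

View pics/fin.png

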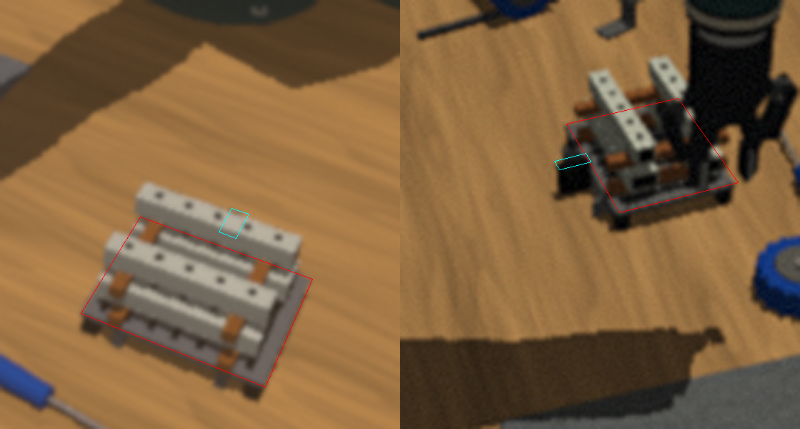

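The final view shows both layers level. The tray handle spans rack x of about -0.117 to -0.080, which matches home (-0.119 to -0.079). Handing in.

```bash
python3 -c "
from h import *
stack(.06,.075,'z'); print(sign_off())"
```

```text
scene x,y mm [52.  67.5] [19. 22.] 90.0
scene x,y mm [52.5 -5.5] [23. 95.] 0.0
scene x,y mm [-25.5  69. ] [25. 22.] 0.0
scene x,y mm [-27.   -6.7] [26.8 94.9] 2.4
the job is handed in; nothing more can be done
None
```

The drying stack is finished and handed in at about 64 s of the 210 s allowed. No verdict was reported.

- **Tray:** I slid it in by the handle. The first push stalled about 10 mm short at 25 N, so I let go and pushed the back of the handle until it stopped hard at about 30 N. At the end the handle lay at about rack x -117 to -80 mm, matching fully home (-119 to -79 mm). Its sideways offset read 3–5 mm, but only a few surface points supported that. The bay leaves just 2 mm of play each side.
- **Lower layer:** two sticks at about y ±55 mm, with the wide rails at about x +42 and -37 mm. Their tops were at 68 mm. The first rail was set down a little hard, at 42 N on the wrist, under the 120 N limit.
- **Upper layer:** two sticks at about y ±55 mm, with the narrow rails level at about x +43 and -35 mm, and a clear gap between them.
- **Disturbances:** one narrow rail was knocked aside during the run, so I located it again before picking it up. A small twitch in the readings late on may have been the grip slackening. The rail still hung level, so I placed it normally.
- **Checks with gaps:** the last depth check of the wide rails saw only the parts the narrow rails did not cover, so their final positions rest on the earlier readings and the final picture. In the last views the side camera often gave no reading of the rails, so the narrow-rail positions come from the scene camera alone. I never moved the wheel, screwdriver or carton, but I did not measure their positions at the end.

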